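# Build up the aerial lead-in terminal

## Robot

A 6-joint arm with a two-finger parallel gripper is mounted at the origin on the work surface. World frame = base frame: x ahead of the robot, y to its left, z up, the work surface at z = 0. Lengths are in mm, angles in rad, forces in N, time in s.
With the tool pointing down it reaches from about 400 to 925 mm from the base axis. Payload 12.5 kg.
Tool frame: the origin (TCP) lies at the very end of the fingers, on their centre line; the grasp point (between the pads) lies 19 mm behind it; x points along the fingers, z is the direction in which the jaws open and shut, and the axes are right-handed (so a half turn about x gives the same grasp; the last joint's range is limited). The gripper opens to 95 mm and grips with 3 to 60 N. Pads are 20 mm wide; open, the fingers measure 119 mm over their backs; the gripper's body (75 mm by 180 mm) begins 59 mm behind the grasp point.
Start: joints at [-1.4, 0.491, 1.559, -0, 1.092, -0.106], TCP at [170.823, -601.224, 176.661] pointing down, gripper open.
Joint ranges: [-3.1, 3.1], [-0.84, 2.19], [0.05, 2.79], [-1.13, 4.28], [0.06, 2.93], [-2.69, 2.69]. Speed limits (rad/s): [2.22, 2.22, 2.79, 3.14, 3.14, 3.14].

## Interface

Orientations are given as a 3x3 rotation matrix whose columns are the frame's x, y, z axes.
In Python, from rig import bot gives the robot as it stands. The module is installed in compiled form; this text tells all that it offers.
- The arm moves only by the tool servo_tool, never from a script. Its arguments are lists of equal length, an entry for each row: "hand": the gripper's target within -1 to 1 (fully open at 1, half-way at 0, shut at -1); "linear": the shift along the world's x, y, z in cm, a list of three; "angular": the turn, a rotation vector about the world's x, y, z in rad, a list of three. In form: {"hand": [hand, ...], "linear": [[x, y, z], ...], "angular": [[wx, wy, wz], ...]}. A call has 1 to 20 rows; each row is the pose to reach, as a shift and turn from the pose commanded when the call began; what a row does not reach only later rows make up. A row lasts 1/12 s, in which the tool goes at most 41.7 mm and 7.16 degrees, less where a joint would pass 70% of its speed; a pose out of reach is approached as far as the arm can. A call with a gripper value outside its range is refused whole. The fingers move at their own pace and stop on an object; "grip_force" is the grip in N (left out, the last holds). Time passes only in rows, so rows that repeat a pose let the fingers close. It gives the time, the measured TCP pose, the force and the opening at its end, in the units of the state.
- bot.read_state(): the state, without advancing time (a new reading comes with each control period).
- bot.camera(name): name is "scene" or "top" or "wrist"; returns a dict with "image" (400x640x3 uint8, red, green, blue), "fx", "fy", "cx", "cy" (pixels), "rvec" (rotation vector, rad) and "tvec" (3), from world to camera coordinates, as OpenCV has them. Camera axes: x right, y down, z forward; pixel columns grow to the right and rows downward; lengths in mm; the calibration is good to about 2 mm. A picture is of the moment at which its call begins. There is no depth.
- bot.sign_off(): hands the job in, once; it reports no verdict.
Trained networks look in a picture, given as the dict that the camera call returned (one of the last four; its "shot" number tells which), for a name from the list of things; names that differ only in an ending like _2 or _b are one class to them, and where a whole thing is asked for, a point or a joint stands for the part that bears it (a point fixed in the world has none). Each returns a list of dicts, best first, with "p" (0 to 1); they miss things now and then, are a little off and sometimes report something else, mostly with a low value. They report only what shows in the picture. A call takes as long as a camera call. They do not tell look-alikes from the thing itself.
- bot.recognise(query, picture): "position" ([column, row] in pixels, amid what is visible of it).
- bot.spot_point(query, picture): "position" ([column, row] in pixels: a listed point, or the origin of a listed thing).
The state is a dict: "clock": time; "qpos": joint angles; "qd": joint speeds; "effort": joint torques, N m; "eef_pos": TCP position; "eef_rot": TCP orientation; "ft_force": force on the tool from outside, world axes, zero at the start; "moment": the same for the moment, N m; "finger_gap": finger opening in mm.
Only numpy, scipy, OpenCV 4.12 (cv2) and the standard library are available. Lean on these libraries where they do the work, as an engineer would, in place of code of your own. Each camera call takes 0.05 s, during which the arm holds its last target.

## Task

Build up the aerial terminal on the stud of the round flange (not the square plate, which is the earth terminal and stays bare): first the flat rubber gasket, then the large porcelain bushing, then the small porcelain bushing, and last the brass nut, each kept the way up it lies and slipped over the stud to sit flat on the one below. Lower the porcelain into place, do not let it drop, and do not disturb the Morse key, the microphone or the loudspeaker.

Things in the scene. Friction and masses are not known exactly. Their poses are not given: they have to be found in the camera images.
- aerial: aerial terminal, the target: fixed round steel flange, 76 mm across, 5 mm thick, with an upright brass stud in its centre: 10 mm thick, straight up to 50 mm above the table, then tapering to 4 mm at its tip 57 mm above the table. Origin: centre of the flange's underside, on the table and on the stud's axis; z up.
- earth: earth terminal, not to be used: fixed square steel plate, 70 x 70 x 5 mm, with the same brass stud, 57 mm tall. Origin: centre of its underside; z up.
- gasket: loose flat black rubber ring, outside 56 mm, hole 20 mm, 7 mm thick, lying flat. Origin: centre of its underside; z up.
- large: loose large stepped white porcelain bushing standing rim down: wide rim 60 mm across and 8 mm high below, neck 42 mm across above it, 20 mm high in all, hole 20 mm right through. Origin: centre of its underside; z up.
- small: loose small stepped white porcelain bushing standing rim down: wide rim 46 mm across and 7 mm high below, neck 32 mm across above it, 16 mm high in all, hole 20 mm right through. Origin: centre of its underside; z up.
- nut: loose round knurled brass nut, 35 mm across, 14 mm high, plain smooth hole 18 mm right through (it slides on without screwing). Origin: centre of its underside; z up.
- key: bystander: Morse key on a dark steel plate 130 x 80 mm, 49 mm high. Origin: centre of its underside.
- mic: bystander: desk microphone, pale round foot 96 mm across, curved steel neck, black head, 176 mm high. Origin: centre of its underside.
- speaker: bystander: black loudspeaker box, 70 x 90 x 90 mm high. Origin: centre of its underside.
There are look-alikes about, which are no part of the job. What is shaped like the small but blue is not meant. What is shaped like the large but turquoise is not meant.

How it is judged:
By the outcome, as a careful person would: the job done as asked, in the order asked, and still so for the second after the job is handed in, with the robot touching nothing.
It also fails if it takes over 102 s, if anything falls off the work surface, if the arm or the gripper's body presses on something with over 40 N, if the wrist force passes 120 N, or if a joint passes its speed limit or range.

## Working session

There is one attempt and no reset: what is moved stays moved. The work goes in short steps, Python scripts to look and compute and a tool call to move; the robot and the scene stay as the last step left them, time stands still between calls to the robot, and variables do not carry over. Pictures are saved under pics/ and viewed, and the job is handed in when it is done.

Besides the shell and the picture viewer there is one more tool, called by a JSON object that holds its "api" and its "payload", one argument or row to a line. servo_tool: Moves the arm, as the interface text tells. Its arguments: {"type":"object","properties":{"hand":{"type":"array"},"linear":{"type":"array"},"angular":{"type":"array"},"grip_force":{"type":"number"}},"required":["hand","linear","angular"]}

```bash
mkdir -p pics; cat > h.py <<'E'
import numpy as np, cv2
from rig import bot
def save(d,n): cv2.imwrite(f'pics/{n}.png',cv2.cvtColor(d['image'],cv2.COLOR_RGB2BGR))
def KRt(d):
    K=np.array([[d['fx'],0,d['cx']],[0,d['fy'],d['cy']],[0,0,1.]])
    return K,cv2.Rodrigues(np.array(d['rvec'],float))[0],np.array(d['tvec'],float).reshape(3)
def ray(d,p):
    K,R,t=KRt(d); v=R.T@np.linalg.solve(K,[p[0],p[1],1]); return -R.T@t, v/np.linalg.norm(v)
def atz(d,p,z):
    o,v=ray(d,p); return o+v*(z-o[2])/v[2]
def tri(obs):
    A=np.zeros((3,3));b=np.zeros(3);L=[]
    for d,p in obs:
        o,v=ray(d,p);P=np.eye(3)-np.outer(v,v);A+=P;b+=P@o;L.append((o,P))
    x=np.linalg.solve(A,b); return x,[float(np.linalg.norm(P@(x-o))) for o,P in L]
def proj(d,X):
    K,R,t=KRt(d); c=K@(R@np.array(X,float)+t); return c[:2]/c[2]
E
python3 - <<'E'
from h import *
np.set_printoptions(precision=1,suppress=True)
s=bot.read_state(); print(s['clock'],s['eef_pos'],s['eef_rot'],s['finger_gap'],s['ft_force'])
D={n:bot.camera(n) for n in ['scene','top','wrist']}
for n,d in D.items():
    save(d,n+'0'); K,R,t=KRt(d); print(n,-R.T@t, d['fx'])
for q in ['aerial','earth','gasket','large','small','nut','key','mic','speaker']:
  for n in D:
    for r in bot.spot_point(q,D[n])[:4]:
        print(q,n,round(r['p'],2),np.array(r['position']),atz(D[n],r['position'],0))
E
```

```text
0.0 [ 170.8 -600.9  176.1] [[-0.   1.   0.3]
 [ 0.   0.3 -1. ]
 [-1.   0.  -0. ]] 95.12177512243119 [ 0.2  1.1 -0.4]
scene [1026.9  664.6  704.4] 406.23382636996087
top [ 440.1    2.  1098.7] 372.6473833948764
wrist [ 235.6 -583.   384.8] 280.0671800336722
aerial scene 0.65 [389.2 243. ] [452.1 213.5   0. ]
aerial top 0.59 [249.9 231.5] [453.  211.8   0. ]
earth scene 0.85 [242.1 197. ] [ 641.  -171.5    0. ]
earth top 0.63 [380.3 170.4] [ 636.4 -173.4    0. ]
gasket scene 0.61 [285.7 220.8] [603.  -12.3   0. ]
gasket top 0.61 [325.4 178.6] [611.1  -9.9   0. ]
large scene 0.77 [294. 168.] [ 443.1 -197.5    0. ]
large scene 0.71 [326.7 172.3] [ 379.3 -116.4    0. ]
large top 0.85 [365.1 263.4] [ 361.6 -126.8    0. ]
large top 0.8 [388.  235.7] [ 442.5 -194.4    0. ]
small scene 0.69 [320.  197.6] [472.3 -32.5   0. ]
small scene 0.68 [340.9 182.8] [381.  -48.7   0. ]
small top 0.65 [333.9 224. ] [476.2 -35.4   0. ]
small top 0.48 [339.4 259.9] [371.3 -51.7   0. ]
nut scene 0.64 [323.8 260.9] [614.2 159.4   0. ]
nut top 0.54 [268.8 178.4] [611.  158.6   0. ]
key scene 0.65 [483.5 296.1] [411.8 451.1   0. ]
key top 0.65 [171.6 245.9] [409.7 441.    0. ]
mic scene 0.8 [367.5 360. ] [707.  402.7   0. ]
mic top 0.67 [188.9 145.9] [708.4 399.9   0. ]
speaker scene 0.81 [196.3 169.8] [ 682.4 -377.7    0. ]
speaker top 0.61 [452.2 155.1] [ 683.5 -388.4    0. ]
```

View pics/scene0.png

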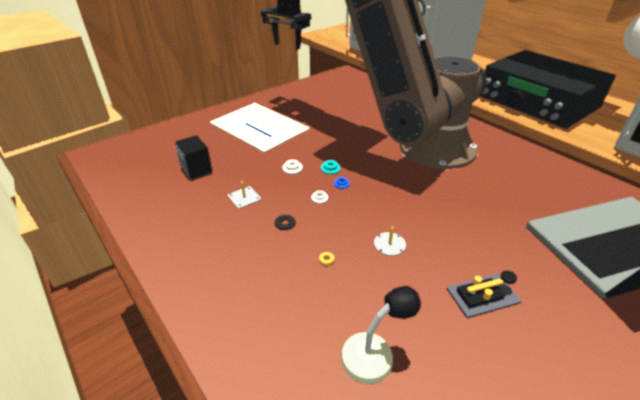

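View pics/top0.png

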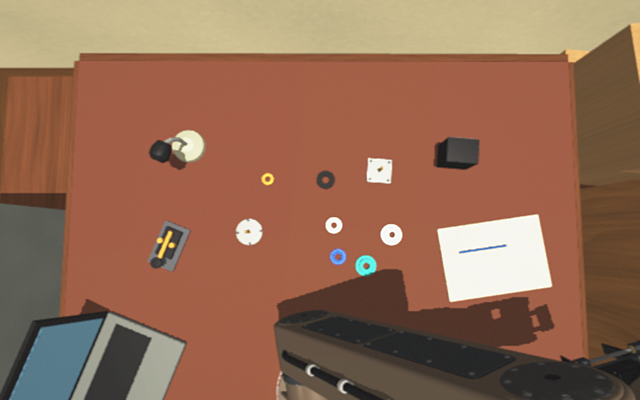

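View pics/wrist0.png

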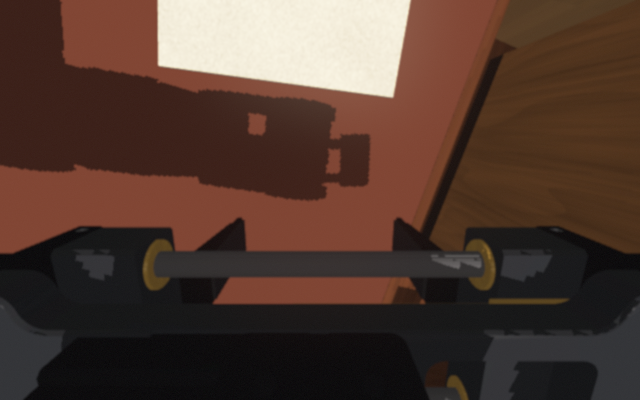

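The top view shows the parts and their look-alikes:
- **Large:** white at (391,235), which I take. The turquoise one at (366,266) is not meant.
- **Small:** white at (334,225), which I take. The blue one at (338,257) is not meant.
- **Terminals:** the round flange at (249,231) is the aerial. The square plate at (380,170) is the earth.
- **No rivals:** gasket at (326,180) and nut at (268,179).

Next I make a close crop and triangulate.

```bash
python3 - <<'E'
from h import *
np.set_printoptions(precision=2,suppress=True)
s=bot.read_state(); R=np.array(s['eef_rot']);p=np.array(s['eef_pos'])
d=bot.camera('wrist');K,Rc,t=KRt(d); print('cam in tool',R.T@(-Rc.T@t-p)); print('axes in tool\n',R.T@Rc.T)
print('R',R)
S=bot.camera('scene');T=bot.camera('top')
P=dict(aerial=([389.2,243],[249.9,231.5]),earth=([242.1,197],[380.3,170.4]),gasket=([285.7,220.8],[325.4,178.6]),large=([294,168],[388,235.7]),small=([320,197.6],[333.9,224]),nut=([323.8,260.9],[268.8,178.4]))
for k,(a,b) in P.items(): x,e=tri([(S,a),(T,b)]); print(k,x,e)
c=T['image'][150:280,230:420]; c=cv2.resize(c,None,fx=4,fy=4,interpolation=cv2.INTER_CUBIC)
cv2.imwrite('pics/crop_top.png',cv2.cvtColor(c,cv2.COLOR_RGB2BGR))
E
```

```text
cam in tool [-208.68   67.29    0.25]
axes in tool
 [[ 0.   -0.24  0.97]
 [ 0.   -0.97 -0.24]
 [ 1.    0.   -0.  ]]
R [[ 0.    0.96  0.27]
 [-0.    0.27 -0.96]
 [-1.   -0.    0.  ]]
aerial [452.34 212.55  -0.62] [0.9138451363081952, 0.9138451363082897]
earth [ 638.13 -174.74   -3.66] [1.2908860176030112, 1.2908860176029062]
gasket [608.24  -8.38   5.91] [2.39210871346054, 2.392108713460469]
large [ 443.44 -194.89    1.41] [1.1497326096866571, 1.149732609686743]
small [474.33 -33.86   0.31] [2.4122192545786856, 2.4122192545786265]
nut [612.07 158.28  -2.4 ] [0.9643826711338213, 0.9643826711337725]
```

View pics/crop_top.png

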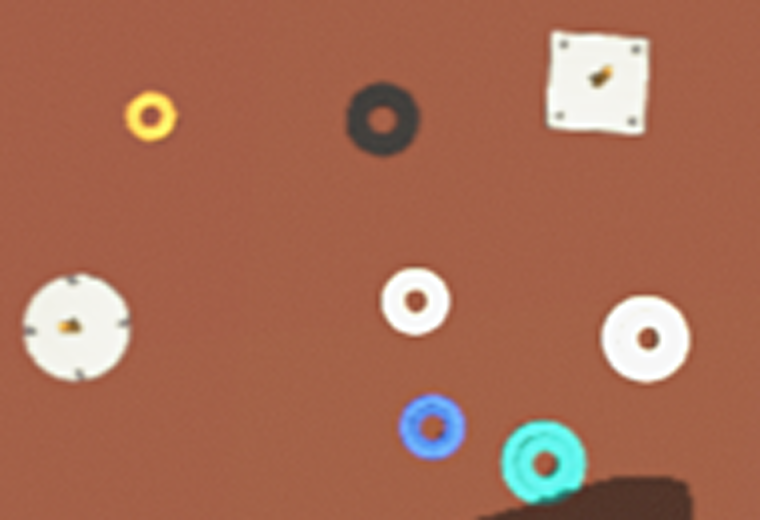

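The white bushings, the round flange and the black gasket are clear in the crop: small at (415,300), large at (645,340), blue at (432,427), turquoise at (545,462). Triangulated heights come out close to the table, between -4 and 6 mm. I move over the gasket.

{"api": "servo_tool", "payload": {
  "hand": [1, 1, 1, 1, 1, 1, 1, 1, 1, 1, 1, 1, 1, 1, 1, 1, 1, 1, 1, 1],
  "linear": [
    [43.7, 59.3, -2],
    [43.7, 59.3, -2],
    [43.7, 59.3, -2],
    [43.7, 59.3, -2],
    [43.7, 59.3, -2],
    [43.7, 59.3, -2],
    [43.7, 59.3, -2],
    [43.7, 59.3, -2],
    [43.7, 59.3, -2],
    [43.7, 59.3, -2],
    [43.7, 59.3, -2],
    [43.7, 59.3, -2],
    [43.7, 59.3, -2],
    [43.7, 59.3, -2],
    [43.7, 59.3, -2],
    [43.7, 59.3, -2],
    [43.7, 59.3, -2],
    [43.7, 59.3, -2],
    [43.7, 59.3, -2],
    [43.7, 59.3, -2]
  ],
  "angular": [
    [0, 0, -0.274],
    [0, 0, -0.274],
    [0, 0, -0.274],
    [0, 0, -0.274],
    [0, 0, -0.274],
    [0, 0, -0.274],
    [0, 0, -0.274],
    [0, 0, -0.274],
    [0, 0, -0.274],
    [0, 0, -0.274],
    [0, 0, -0.274],
    [0, 0, -0.274],
    [0, 0, -0.274],
    [0, 0, -0.274],
    [0, 0, -0.274],
    [0, 0, -0.274],
    [0, 0, -0.274],
    [0, 0, -0.274],
    [0, 0, -0.274],
    [0, 0, -0.274]
  ]
}}

```text
clock: 3.32
eef_pos: [608.1, -6.9, 156.2]
eef_rot: [[-0.001, 1.0, 0.005], [-0.0, 0.005, -1.0], [-1.0, -0.001, 0.0]]
ft_force: [-0.5, -0.3, 0.3]
finger_gap: 95.0
```

```bash
cat > look.py <<'E'
import sys
from h import *
np.set_printoptions(precision=1,suppress=True)
s=bot.read_state(); print('t',s['clock'],'tcp',s['eef_pos'],'q',np.array(s['qpos']),'gap',s['finger_gap'],'F',np.array(s['ft_force']))
d=bot.camera('wrist'); save(d,sys.argv[1])
np.save('pics/'+sys.argv[1]+'.npy',d,allow_pickle=True)
for q in sys.argv[2:]:
    for r in bot.spot_point(q,d)[:3]: print(q,round(r['p'],2),np.array(r['position']),atz(d,r['position'],0))
E
python3 look.py w1 gasket nut small large aerial earth
```

```text
t 3.3167 tcp [608.1  -6.9 156.2] q [-0.1  0.5  1.6 -0.   1.   1.4] gap 95.02132120804836 F [-0.5 -0.3  0.3]
gasket 0.67 [321.9 183.9] [604.2 -11.    0. ]
nut 0.75 [193.1 179.5] [609.2 159.2   0. ]
small 0.7 [338.4 271.4] [476.6 -35.7   0. ]
earth 0.9 [440.7 164.7] [ 630.6 -165.7    0. ]
```

View pics/w1.png

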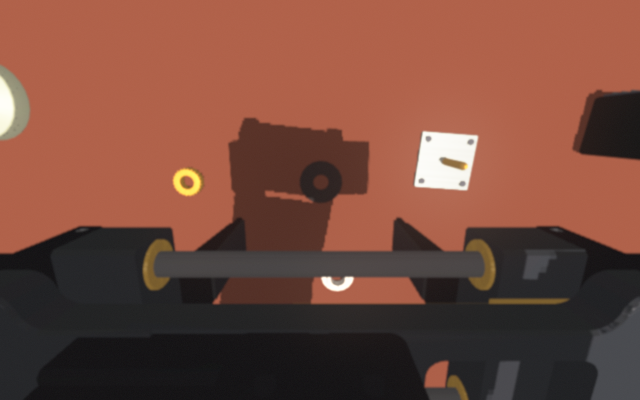

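The wrist view shows the gasket at (321,182), the nut at (187,181) and the earth plate at (446,161). I check the gasket centre by fitting its outline.

```bash
cat > fit.py <<'E'
from h import *
def blob(d,c,r,kind,hole=False):
    im=d['image']; hsv=cv2.cvtColor(im,cv2.COLOR_RGB2HSV).astype(int); H,S,V=hsv[...,0],hsv[...,1],hsv[...,2]
    m={'dark':(S<110)&(V<75),'white':(S<70)&(V>60),'brass':(H>17)&(H<40)&(S>90)&(V>80)}[kind].astype(np.uint8)*255
    mm=np.zeros_like(m); cv2.circle(mm,tuple(int(v) for v in c),int(r),255,-1); m&=mm
    cs,_=cv2.findContours(m,cv2.RETR_EXTERNAL,cv2.CHAIN_APPROX_NONE)
    k=max(cs,key=cv2.contourArea); return cv2.fitEllipse(k)
E
python3 - <<'E'
from fit import *
np.set_printoptions(precision=1,suppress=True)
d=np.load('pics/w1.npy',allow_pickle=True).item()
print(d['image'][182,300:345:4])
for c,r,k,z in [((321,182),30,'dark',3.5),((187,181),25,'brass',7)]:
    e=blob(d,c,r,k); print(k,e,atz(d,e[0],z))
    X=atz(d,e[0],z); print(280*np.linalg.norm(0)) 
E
```

```text
[[57 39 36]
 [44 34 33]
 [45 35 34]
 [53 38 34]
 [87 50 41]
 [87 50 39]
 [87 49 39]
 [68 43 37]
 [47 36 35]
 [47 37 35]
 [50 37 36]
 [88 52 42]]
dark ((320.5196228027344, 181.36245727539062), (40.42390441894531, 40.93010711669922), 99.54590606689453) [608.3  -9.1   3.5]
0.0
brass ((187.44183349609375, 181.3771209716797), (25.637672424316406, 27.97811508178711), 102.6202392578125) [607.9 163.6   7. ]
0.0
```

{"api": "servo_tool", "payload": {
  "hand": [0.7, 0.7, 0.7, 0.7, 0.7],
  "linear": [
    [0, -0.1, -2.5],
    [0, -0.1, -5.5],
    [0, -0.1, -8],
    [0, -0.1, -9.5],
    [0, -0.1, -9.5]
  ],
  "angular": [
    [0, 0, 0],
    [0, 0, 0],
    [0, 0, 0],
    [0, 0, 0],
    [0, 0, 0]
  ]
}}

```text
clock: 4.08
eef_pos: [606.1, -9.6, 58.7]
eef_rot: [[-0.005, 1.0, 0.002], [0.0, 0.002, -1.0], [-1.0, -0.005, -0.0]]
ft_force: [-0.9, -0.2, -0.7]
finger_gap: 80.9
```

```bash
python3 look.py w2 gasket; python3 - <<'E'
from fit import *
np.set_printoptions(precision=1,suppress=True)
s=bot.read_state()
d1=np.load('pics/w1.npy',allow_pickle=True).item();d=np.load('pics/w2.npy',allow_pickle=True).item()
g=proj(d,[608,-9,3.5]);print(g,proj(d,s['eef_pos']))
e=blob(d,g,45,'dark'); print(e,atz(d,e[0],3.5))
print(tri([(d1,(320.5,181.4)),(d,e[0])]))
E
```

```text
t 4.0833 tcp [606.1  -9.6  58.7] q [-0.1  0.6  1.7 -0.   0.8  1.4] gap 80.90968122460013 F [-0.9 -0.2 -0.7]
gasket 0.75 [317.9 200.2] [604.6  -8.7   0. ]
[318.2 197.7] [318.9 216.5]
((318.02264404296875, 197.4901885986328), (55.13697814941406, 56.438114166259766), 88.63642120361328) [608.2  -8.8   3.5]
(array([608.4,  -8.9,   4.2]), [0.14940036211300714, 0.14940036211297916])
```

View pics/w2.png

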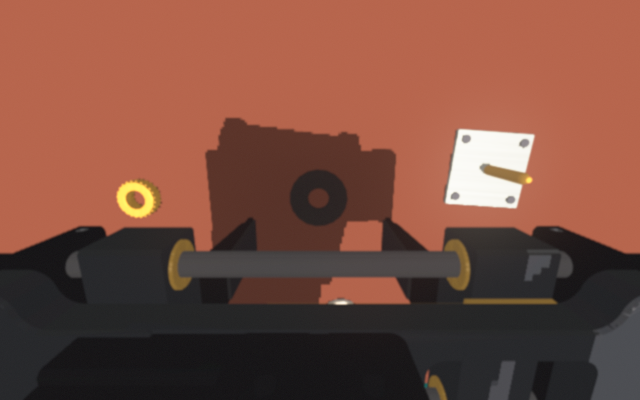

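```bash
python3 - <<'E'
from h import *
np.set_printoptions(precision=1,suppress=True)
for i in range(2):
    s=bot.read_state(); print(s['clock'],s['eef_pos'],s['qd'],s['ft_force']); bot.camera('wrist')
E
```

```text
4.1833 [607.9  -9.6  62. ] [ 0. -0. -0. -0.  0.  0.] [-0.2  0.   1. ]
4.2333 [608.4  -9.6  62.7] [ 0. -0. -0.  0. -0. -0.] [1.  0.2 0.6]
```

{"api": "servo_tool", "payload": {
  "hand": [0.6, 0.6, 0.6, 0.6, 0.6, 0.6, 0.6, 0.6, -1, -1, -1, -1, -1, -1, -1, -1],
  "linear": [
    [0, 0, -1.5],
    [0, 0, -3],
    [0, 0, -4.2],
    [0, 0, -5],
    [0, 0, -5.5],
    [0, 0, -5.8],
    [0, 0, -5.95],
    [0, 0, -5.95],
    [0, 0, -5.95],
    [0, 0, -5.95],
    [0, 0, -5.95],
    [0, 0, -5.95],
    [0, 0, -5.95],
    [0, 0, -5.95],
    [0, 0, -5.95],
    [0, 0, -5.95]
  ],
  "angular": [
    [0, 0, 0],
    [0, 0, 0],
    [0, 0, 0],
    [0, 0, 0],
    [0, 0, 0],
    [0, 0, 0],
    [0, 0, 0],
    [0, 0, 0],
    [0, 0, 0],
    [0, 0, 0],
    [0, 0, 0],
    [0, 0, 0],
    [0, 0, 0],
    [0, 0, 0],
    [0, 0, 0],
    [0, 0, 0]
  ],
  "grip_force": 15
}}

```text
clock: 5.62
eef_pos: [607.8, -9.2, 2.2]
eef_rot: [[-0.0, 1.0, 0.003], [-0.0, 0.003, -1.0], [-1.0, -0.0, 0.0]]
ft_force: [-0.3, -0.3, -0.9]
finger_gap: 28.2
```

```bash
python3 look.py w3 gasket; python3 - <<'E'
from h import *
d=bot.camera('scene')
c=cv2.resize(d['image'][150:260,220:400],None,fx=4,fy=4,interpolation=cv2.INTER_CUBIC)
cv2.imwrite('pics/s3.png',cv2.cvtColor(c,cv2.COLOR_RGB2BGR)); print(bot.read_state()['finger_gap'])
E
```

```text
t 5.6167 tcp [607.8  -9.2   2.2] q [-0.1  0.7  1.8 -0.   0.7  1.4] gap 28.225260139285663 F [-0.3 -0.3 -0.9]
gasket 0.64 [316.  217.7] [606.9  -7.    0. ]
16.296561987385942
```

View pics/w3.png

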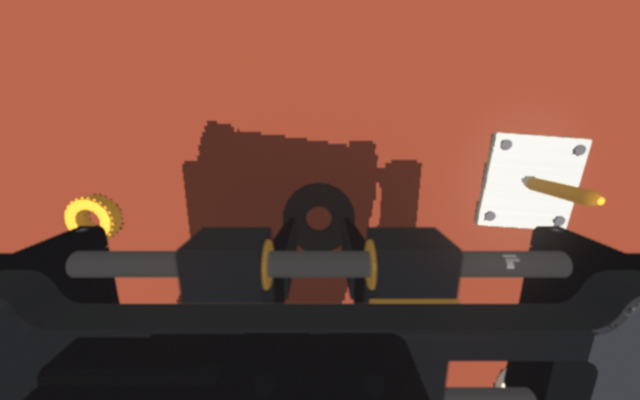

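View pics/s3.png

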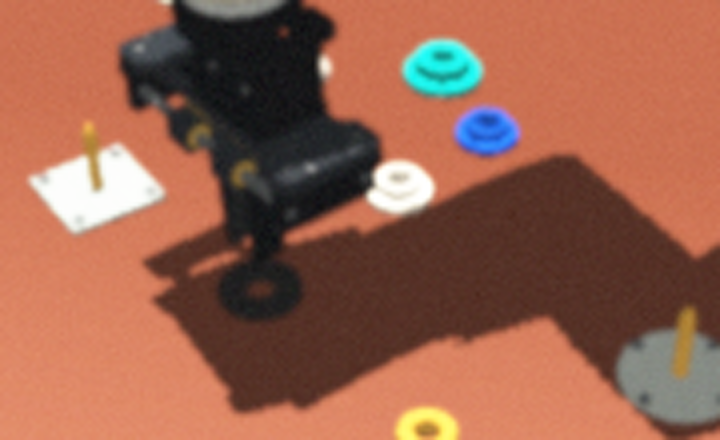

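```bash
python3 - <<'E'
from h import *
np.set_printoptions(precision=1,suppress=True)
d=np.load('pics/w3.npy',allow_pickle=True).item()
for X in ([607.8,-9.2,2],[617.8,-9.2,2],[597.8,-9.2,2],[607.8,5,2],[607.8,-9.2,30]): print(X,proj(d,X))
c=cv2.resize(d['image'][170:300,220:420],None,fx=4,fy=4,interpolation=cv2.INTER_CUBIC)
c=(255*(c/255.)**0.45).astype(np.uint8)
cv2.imwrite('pics/w3z.png',cv2.cvtColor(c,cv2.COLOR_RGB2BGR))
s=bot.camera('scene'); print(proj(s,[607.8,-9.2,2]),proj(s,[607.8,-9.2,30]))
E
```

```text
[607.8, -9.2, 2] [318.8 217.4]
[617.8, -9.2, 2] [318.8 205.1]
[597.8, -9.2, 2] [318.8 229.5]
[607.8, 5, 2] [300.6 217.4]
[607.8, -9.2, 30] [318.8 230. ]
[284.8 221.6] [284.2 213.4]
```

View pics/w3z.png

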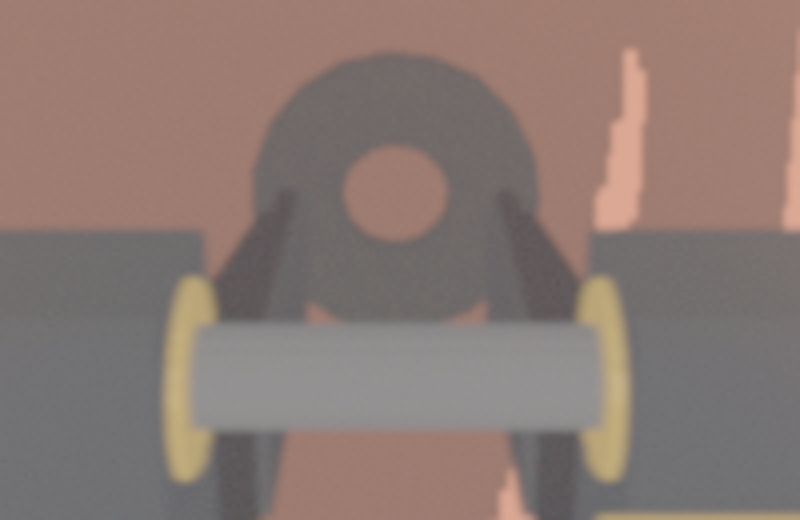

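```bash
python3 - <<'E'
from h import *
np.set_printoptions(precision=1,suppress=True)
d=bot.camera('scene'); w=bot.camera('wrist');s=bot.read_state(); print(s['clock'],s['finger_gap'],s['eef_pos'],s['ft_force'])
def g(d,r,f):
    c=cv2.resize(d['image'][r[0]:r[1],r[2]:r[3]],None,fx=f,fy=f,interpolation=cv2.INTER_CUBIC); return (255*(c/255.)**0.45).astype(np.uint8)
a=g(d,(185,240,250,320),8); b=g(w,(170,300,220,420),3)
cv2.imwrite('pics/s4.png',cv2.cvtColor(a,cv2.COLOR_RGB2BGR)); cv2.imwrite('pics/w4.png',cv2.cvtColor(b,cv2.COLOR_RGB2BGR))
E
```

```text
5.9167 4.035339159603698 [607.8  -9.2   2.1] [ 0.9  0.2 -0.2]
```

View pics/s4.png

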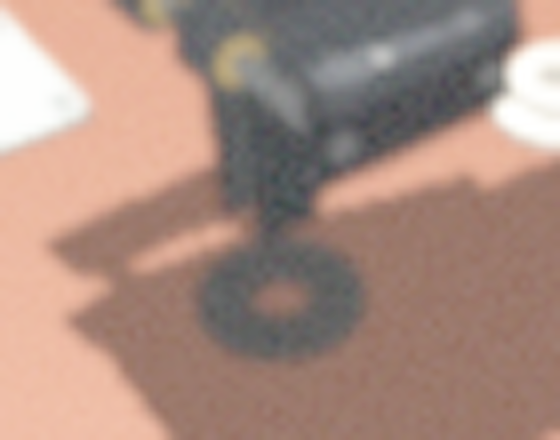

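View pics/w4.png

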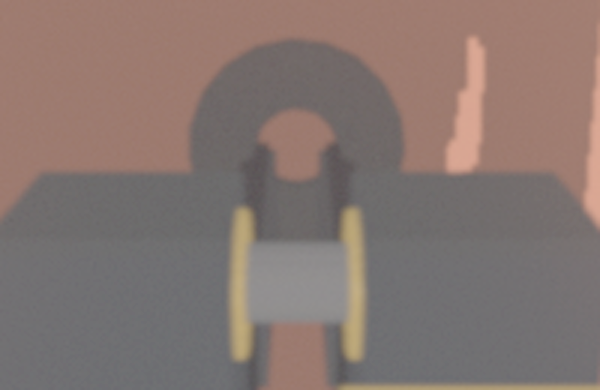

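```bash
python3 - <<'E'
from h import *
np.set_printoptions(precision=1,suppress=True)
d=bot.camera('scene'); w=bot.camera('wrist');t=bot.camera('top');s=bot.read_state(); print(s['clock'],s['finger_gap'],s['eef_pos'])
for a in ([285,214],[283,213],[287,214]):
  for b in ([306,220],[320,219]): print(a,b,tri([(d,a),(w,b)]))
E
```

```text
6.0667 0.7133266374639302 [607.8  -9.2   2.2]
[285, 214] [306, 220] (array([614.2,  -0. ,  35.8]), [2.693375979650214, 2.693375979650073])
[285, 214] [320, 219] (array([610.4,  -8.9,  27. ]), [4.273715231437737, 4.27371523143767])
[283, 213] [306, 220] (array([617.7,  -0.7,  41.6]), [1.1070372825347494, 1.1070372825346788])
[283, 213] [320, 219] (array([614.1,  -9.3,  33.1]), [2.6116227366929836, 2.611622736692656])
[287, 214] [306, 220] (array([611.1,   0.7,  33.3]), [4.900324231318882, 4.900324231318863])
[287, 214] [320, 219] (array([607.3,  -8.2,  24.4]), [6.537980006432647, 6.537980006432682])
```

{"api": "servo_tool", "payload": {
  "hand": [1, 1, 1, 1, 1, 1, 1, 1, 1, 1],
  "linear": [
    [0, 0, 0],
    [0, 0, 0],
    [0, 0, 0],
    [0, 0, 0],
    [0, 0, 0],
    [0, 0, 0],
    [0, 0, 0],
    [0, 0, 0],
    [0, 0, 0],
    [0, 0, 0]
  ],
  "angular": [
    [0, 0, 0],
    [0, 0, 0],
    [0, 0, 0],
    [0, 0, 0],
    [0, 0, 0],
    [0, 0, 0],
    [0, 0, 0],
    [0, 0, 0],
    [0, 0, 0],
    [0, 0, 0]
  ]
}}

```text
clock: 6.9
eef_pos: [607.8, -9.2, 2.2]
eef_rot: [[-0.0, 1.0, 0.003], [-0.0, 0.003, -1.0], [-1.0, -0.0, 0.0]]
ft_force: [0.6, 0.1, -0.6]
finger_gap: 61.7
```

```bash
python3 - <<'E'
from h import *
np.set_printoptions(precision=1,suppress=True)
d=bot.camera('scene'); w=bot.camera('wrist');s=bot.read_state(); print(s['clock'],s['finger_gap'],s['eef_pos'],s['ft_force'])
def g(d,r,f):
    c=cv2.resize(d['image'][r[0]:r[1],r[2]:r[3]],None,fx=f,fy=f,interpolation=cv2.INTER_CUBIC); return (255*(c/255.)**0.45).astype(np.uint8)
a=g(d,(165,240,240,340),8)[:600,:800]; b=g(w,(170,300,200,440),3)
cv2.imwrite('pics/s5.png',cv2.cvtColor(a,cv2.COLOR_RGB2BGR)); cv2.imwrite('pics/w5.png',cv2.cvtColor(b,cv2.COLOR_RGB2BGR))
for y in (-57,-69,38,50):
  for x in (598,618): print(x,y,proj(d,[x,y,2]),proj(d,[x,y,30]),proj(w,[x,y,2]),proj(w,[x,y,30]))
E
```

```text
7.0 69.5151117748837 [607.8  -9.2   2.2] [-0.9 -0.  -0.4]
598 -57 [277.7 210.8] [276.9 202.7] [379.3 229.4] [387.8 243.6]
618 -57 [271.4 213.9] [270.6 205.7] [380.7 205. ] [389.6 216. ]
598 -69 [275.2 208.6] [274.4 200.5] [394.5 229.5] [405.1 243.6]
618 -69 [268.9 211.6] [268.1 203.5] [396.2 205.1] [407.3 216. ]
598 38 [298.6 229.7] [298.2 221.4] [259.  229.1] [250.6 243.1]
618 38 [292.2 233.1] [291.7 224.8] [257.8 204.6] [249.  215.5]
598 50 [301.4 232.2] [301.1 223.9] [243.8 229. ] [233.3 243.1]
618 50 [295.  235.7] [294.5 227.4] [242.2 204.6] [231.2 215.5]
```

View pics/s5.png

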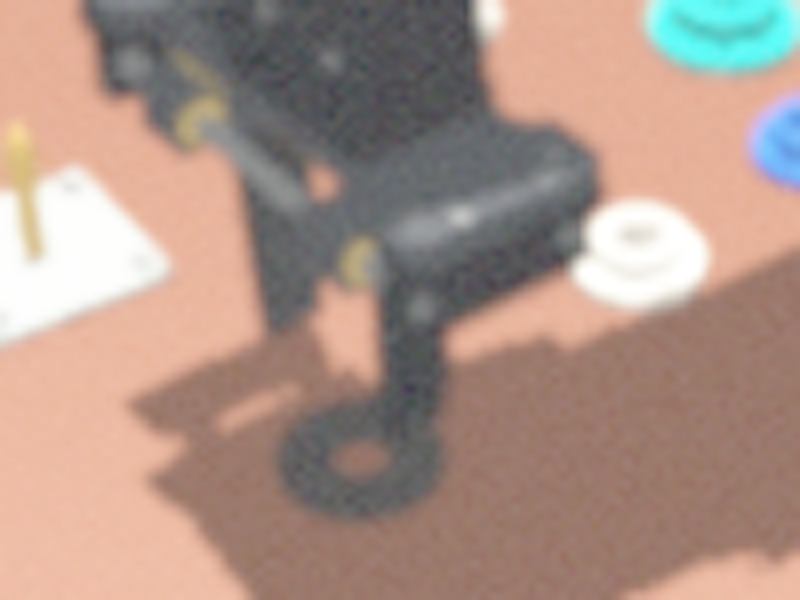

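View pics/w5.png

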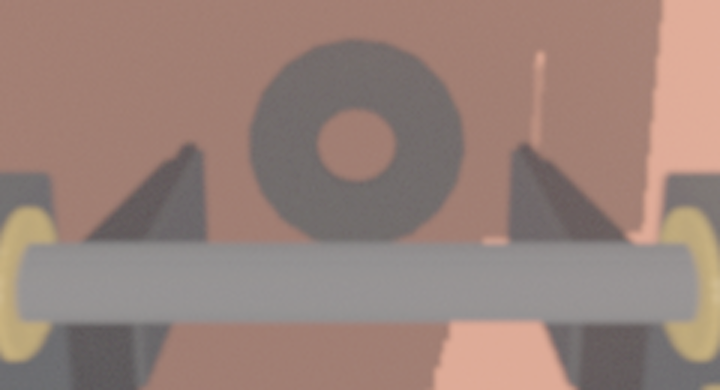

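```bash
python3 - <<'E'
from h import *
np.set_printoptions(precision=1,suppress=True)
d=bot.camera('scene'); w=bot.camera('wrist');s=bot.read_state(); print(s['clock'],s['finger_gap'])
print(tri([(d,[290.6,220]),(w,[264,219])]));print(tri([(d,[274.4,206.5]),(w,[375,219])]))
E
```

```text
7.1 77.62700579664802
(array([615.5,  27.4,  35.7]), [1.9411095430568235, 1.94110954305694])
(array([614.7, -46.5,  31.5]), [1.6549975032523045, 1.6549975032523112])
```

The closed fingers missed the gasket. Triangulation puts the real fingertips about 30 mm higher than the reported TCP. I go lower step by step, watching the force.

{"api": "servo_tool", "payload": {
  "hand": [0.6, 0.6, 0.6, 0.6, 0.6, 0.6],
  "linear": [
    [0, 0, -0.5],
    [0, 0, -1.0],
    [0, 0, -1.4],
    [0, 0, -1.7],
    [0, 0, -1.8],
    [0, 0, -1.8]
  ],
  "angular": [
    [0, 0, 0],
    [0, 0, 0],
    [0, 0, 0],
    [0, 0, 0],
    [0, 0, 0],
    [0, 0, 0]
  ]
}}

```text
clock: 7.6
eef_pos: [607.6, -9.2, -16.3]
eef_rot: [[-0.001, 1.0, 0.003], [0.0, 0.003, -1.0], [-1.0, -0.001, -0.0]]
ft_force: [-0.0, 0.9, 0.7]
finger_gap: 76.2
```

```bash
cat > two.py <<'E'
import sys
from h import *
np.set_printoptions(precision=1,suppress=True)
d=bot.camera('scene'); w=bot.camera('wrist');s=bot.read_state(); print(s['clock'],s['finger_gap'],s['eef_pos'],s['ft_force'])
def g(d,r,f):
    c=cv2.resize(d['image'][r[0]:r[1],r[2]:r[3]],None,fx=f,fy=f,interpolation=cv2.INTER_CUBIC); return (255*(c/255.)**0.45).astype(np.uint8)
p=proj(d,s['eef_pos']); r0=int(p[1])-50;c0=int(p[0])-50
a=g(d,(r0,r0+75,c0,c0+100),5); b=g(w,(150,300,200,440),2); a=cv2.resize(a,(400,300))
b=cv2.resize(b,(400,250))
o=np.zeros((300,800,3),np.uint8);o[:,:400]=a;o[:250,400:]=b
print('scene crop origin',c0,r0,'x4; wrist origin 200,150 x1.667')
cv2.imwrite(f'pics/{sys.argv[1]}.png',cv2.cvtColor(o,cv2.COLOR_RGB2BGR))
E
python3 two.py a1
```

```text
7.7 76.2256890591244 [607.9  -9.3 -15.8] [-0.1  0.2 -0.4]
scene crop origin 235 176 x4; wrist origin 200,150 x1.667
```

View pics/a1.png

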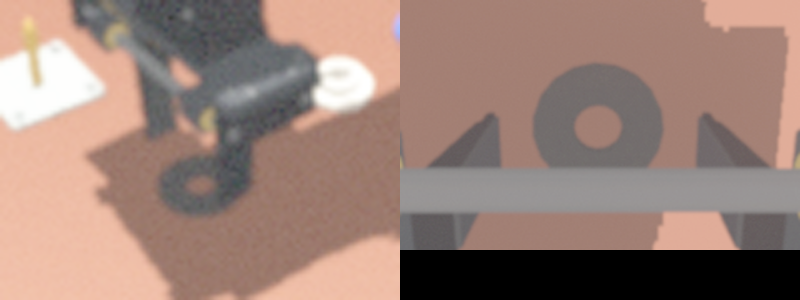

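{"api": "servo_tool", "payload": {
  "hand": [0.6, 0.6, 0.6, 0.6, 0.6, 0.6],
  "linear": [
    [0, 0, -0.3],
    [0, 0, -0.6],
    [0, 0, -0.7],
    [0, 0, -0.8],
    [0, 0, -0.8],
    [0, 0, -0.8]
  ],
  "angular": [
    [0, 0, 0],
    [0, 0, 0],
    [0, 0, 0],
    [0, 0, 0],
    [0, 0, 0],
    [0, 0, 0]
  ]
}}

```text
clock: 8.2
eef_pos: [607.8, -9.2, -23.9]
eef_rot: [[-0.0, 1.0, 0.003], [-0.0, 0.003, -1.0], [-1.0, -0.0, 0.0]]
ft_force: [-1.1, 0.9, -0.3]
finger_gap: 76.3
```

```bash
python3 two.py a2
```

```text
8.3 76.08088595239288 [607.9  -9.2 -23.8] [-0.2 -0.6  0.5]
scene crop origin 235 178 x4; wrist origin 200,150 x1.667
```

View pics/a2.png

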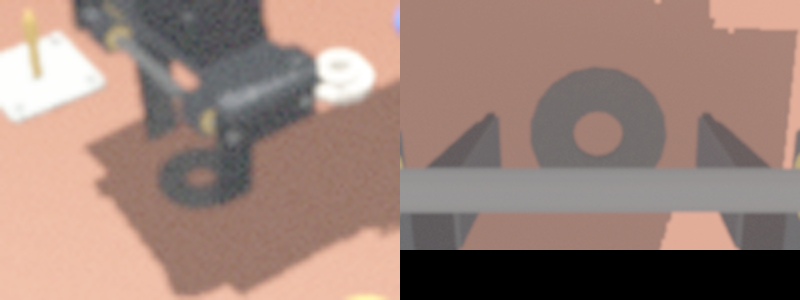

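{"api": "servo_tool", "payload": {
  "hand": [0.6, 0.6, 0.6, 0.6],
  "linear": [
    [0, 0, -0.1],
    [0, 0, -0.2],
    [0, 0, -0.3],
    [0, 0, -0.3]
  ],
  "angular": [
    [0, 0, 0],
    [0, 0, 0],
    [0, 0, 0],
    [0, 0, 0]
  ]
}}

```text
clock: 8.63
eef_pos: [607.7, -9.2, -27.1]
eef_rot: [[-0.0, 1.0, 0.003], [-0.0, 0.003, -1.0], [-1.0, -0.0, 0.0]]
ft_force: [1.2, -0.7, -0.6]
finger_gap: 76.0
```

{"api": "servo_tool", "payload": {
  "hand": [0.6, 0.6, 0.6],
  "linear": [
    [0, 0, -0.1],
    [0, 0, -0.2],
    [0, 0, -0.2]
  ],
  "angular": [
    [0, 0, 0],
    [0, 0, 0],
    [0, 0, 0]
  ]
}}

```text
clock: 8.88
eef_pos: [607.7, -9.2, -29.0]
eef_rot: [[-0.0, 1.0, 0.003], [-0.0, 0.003, -1.0], [-1.0, -0.0, 0.0]]
ft_force: [0.5, 0.1, 1.1]
finger_gap: 75.8
```

```bash
python3 two.py a3
```

```text
8.9833 75.99427329857443 [607.8  -9.2 -28.9] [0.  0.2 0.4]
scene crop origin 235 180 x4; wrist origin 200,150 x1.667
```

View pics/a3.png

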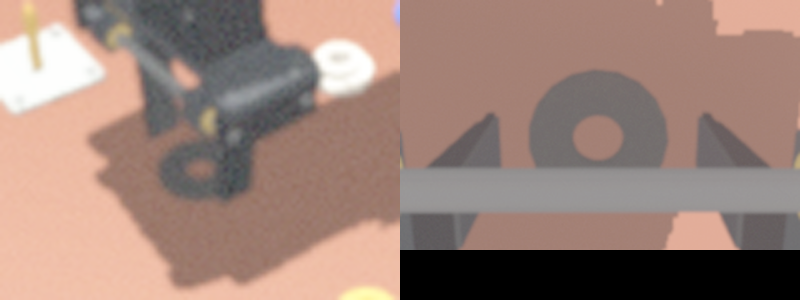

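{"api": "servo_tool", "payload": {
  "hand": [0.6, 0.6, 0.6],
  "linear": [
    [0, 0, -0.1],
    [0, 0, -0.2],
    [0, 0, -0.2]
  ],
  "angular": [
    [0, 0, 0],
    [0, 0, 0],
    [0, 0, 0]
  ]
}}

```text
clock: 9.23
eef_pos: [607.7, -9.2, -31.0]
eef_rot: [[-0.0, 1.0, 0.003], [-0.0, 0.003, -1.0], [-1.0, -0.0, 0.0]]
ft_force: [1.1, -0.5, -1.1]
finger_gap: 75.9
```

{"api": "servo_tool", "payload": {
  "hand": [0.6, 0.6, 0.6],
  "linear": [
    [0, 0, -0.1],
    [0, 0, -0.2],
    [0, 0, -0.2]
  ],
  "angular": [
    [0, 0, 0],
    [0, 0, 0],
    [0, 0, 0]
  ]
}}

```text
clock: 9.48
eef_pos: [607.7, -9.2, -33.0]
eef_rot: [[-0.0, 1.0, 0.003], [-0.0, 0.003, -1.0], [-1.0, -0.0, 0.0]]
ft_force: [0.4, 0.3, 0.4]
finger_gap: 76.1
```

```bash
python3 two.py a4
```

```text
9.5833 75.84834214997574 [607.8  -9.2 -32.9] [ 0.7  0.5 -0.5]
scene crop origin 235 181 x4; wrist origin 200,150 x1.667
```

View pics/a4.png

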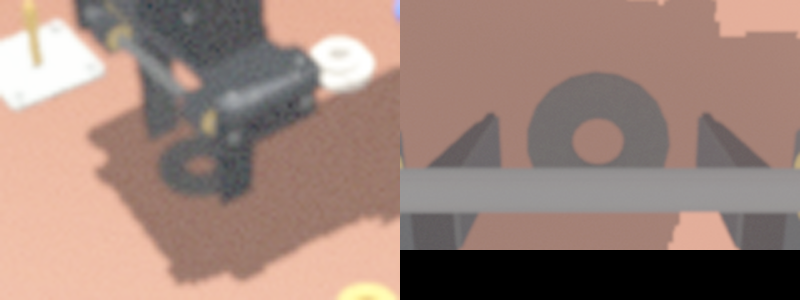

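{"api": "servo_tool", "payload": {
  "hand": [0.6, 0.6, 0.6],
  "linear": [
    [0, 0, -0.1],
    [0, 0, -0.2],
    [0, 0, -0.2]
  ],
  "angular": [
    [0, 0, 0],
    [0, 0, 0],
    [0, 0, 0]
  ]
}}

```text
clock: 9.83
eef_pos: [607.7, -9.2, -35.1]
eef_rot: [[-0.0, 1.0, 0.003], [-0.0, 0.003, -1.0], [-1.0, -0.0, 0.0]]
ft_force: [-0.1, 0.2, -0.1]
finger_gap: 75.9
```

{"api": "servo_tool", "payload": {
  "hand": [0.6, 0.6, 0.6],
  "linear": [
    [0, 0, -0.1],
    [0, 0, -0.2],
    [0, 0, -0.2]
  ],
  "angular": [
    [0, 0, 0],
    [0, 0, 0],
    [0, 0, 0]
  ]
}}

```text
clock: 10.08
eef_pos: [607.7, -9.2, -37.0]
eef_rot: [[-0.0, 1.0, 0.003], [-0.0, 0.003, -1.0], [-1.0, -0.0, 0.0]]
ft_force: [0.0, 0.1, 0.6]
finger_gap: 76.5
```

```bash
python3 - <<'E'
from h import *
np.set_printoptions(precision=1,suppress=True)
w=bot.camera('wrist');s=bot.read_state(); print(s['clock'],s['finger_gap'],s['eef_pos'],s['ft_force'],s['effort'])
c=cv2.resize(w['image'][150:300,200:440],None,fx=3.3,fy=3.3,interpolation=cv2.INTER_CUBIC)
cv2.imwrite('pics/a5.png',cv2.cvtColor((255*(c/255.)**0.45).astype(np.uint8),cv2.COLOR_RGB2BGR))
d=bot.camera('scene')
c=cv2.resize(d['image'][190:250,250:330],None,fx=10,fy=10,interpolation=cv2.INTER_CUBIC)
cv2.imwrite('pics/a5s.png',cv2.cvtColor((255*(c/255.)**0.45).astype(np.uint8),cv2.COLOR_RGB2BGR))
E
```

```text
10.1333 75.94761803578076 [607.7  -9.2 -37. ] [-0.1  0.5 -0.6] [ -0.  -66.3 -15.7   0.   -0.1   0. ]
```

View pics/a5s.png

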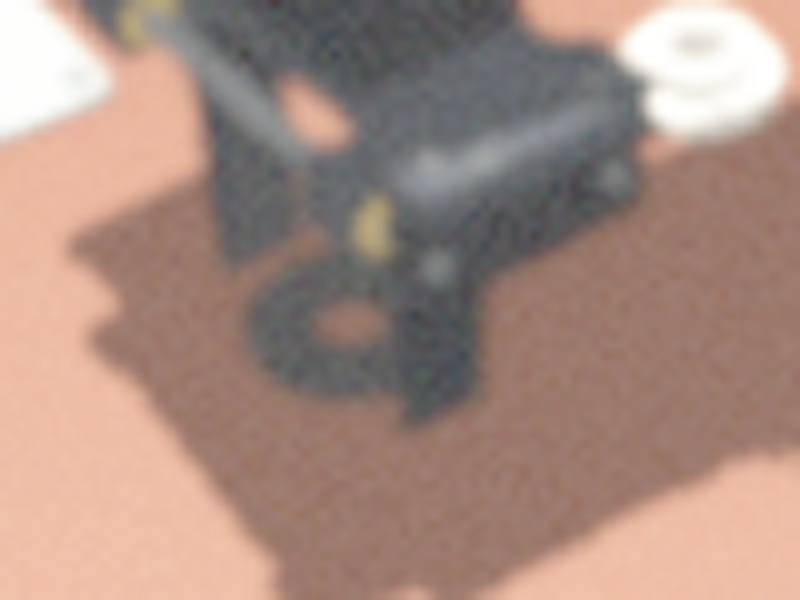

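View pics/a5.png

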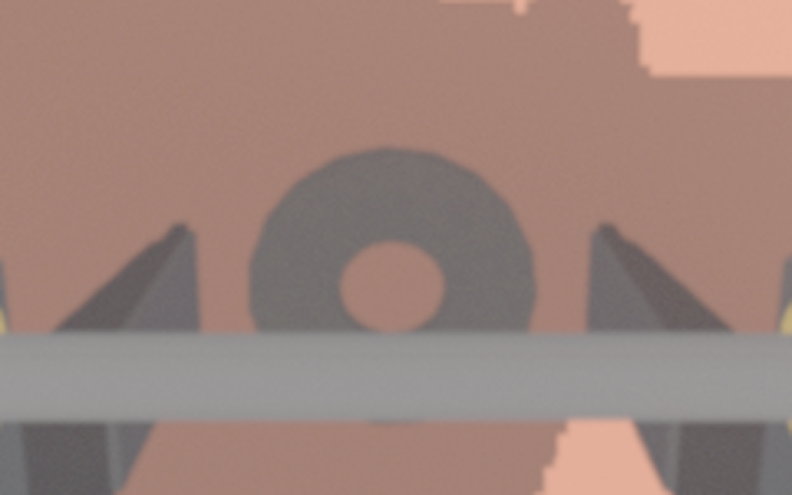

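{"api": "servo_tool", "payload": {
  "hand": [0.6, 0.6, 0.6],
  "linear": [
    [0, 0, -0.1],
    [0, 0, -0.2],
    [0, 0, -0.2]
  ],
  "angular": [
    [0, 0, 0],
    [0, 0, 0],
    [0, 0, 0]
  ]
}}

```text
clock: 10.43
eef_pos: [608.0, -9.2, -37.7]
eef_rot: [[0.001, 1.0, 0.003], [-0.0, 0.003, -1.0], [-1.0, 0.001, 0.0]]
ft_force: [-3.8, 0.2, 12.8]
finger_gap: 76.1
```

{"api": "servo_tool", "payload": {
  "hand": [0.6, 0.6, 0.6],
  "linear": [
    [0, 0, -0.05],
    [0, 0, -0.1],
    [0, 0, -0.1]
  ],
  "angular": [
    [0, 0, 0],
    [0, 0, 0],
    [0, 0, 0]
  ]
}}

```text
clock: 10.68
eef_pos: [608.0, -9.3, -37.8]
eef_rot: [[0.001, 1.0, 0.003], [-0.0, 0.003, -1.0], [-1.0, 0.001, 0.0]]
ft_force: [-6.2, 1.0, 24.6]
finger_gap: 76.0
```

{"api": "servo_tool", "payload": {
  "hand": [0.6, 0.6, 0.6],
  "linear": [
    [0, 0, -0.05],
    [0, 0, -0.1],
    [0, 0, -0.1]
  ],
  "angular": [
    [0, 0, 0],
    [0, 0, 0],
    [0, 0, 0]
  ]
}}

```text
clock: 10.93
eef_pos: [608.1, -9.2, -37.8]
eef_rot: [[0.002, 1.0, 0.003], [-0.0, 0.003, -1.0], [-1.0, 0.002, 0.0]]
ft_force: [-10.2, 0.1, 34.1]
finger_gap: 76.1
```

Contact came at a reported z of -37.6, so the fingertips sit 37.6 mm behind the reported TCP. I use that offset from now on: back off to a tip height of about 1.5 mm, then close.

{"api": "servo_tool", "payload": {
  "hand": [0.6, 0.6, -1, -1, -1, -1, -1, -1, -1, -1],
  "linear": [
    [0, 0, 0.3],
    [0, 0, 0.48],
    [0, 0, 0.48],
    [0, 0, 0.48],
    [0, 0, 0.48],
    [0, 0, 0.48],
    [0, 0, 0.48],
    [0, 0, 0.48],
    [0, 0, 0.48],
    [0, 0, 0.48]
  ],
  "angular": [
    [0, 0, 0],
    [0, 0, 0],
    [0, 0, 0],
    [0, 0, 0],
    [0, 0, 0],
    [0, 0, 0],
    [0, 0, 0],
    [0, 0, 0],
    [0, 0, 0],
    [0, 0, 0]
  ],
  "grip_force": 12
}}

```text
clock: 11.77
eef_pos: [607.8, -9.2, -36.1]
eef_rot: [[-0.0, 1.0, 0.003], [-0.0, 0.003, -1.0], [-1.0, -0.0, 0.0]]
ft_force: [-0.8, -0.0, -0.2]
finger_gap: 55.8
```

{"api": "servo_tool", "payload": {
  "hand": [-1, -1, -1, -1, -1, -1, -1, -1, -1, -1, -1, -1, -1, -1, -1, -1, -1, -1, -1, -1],
  "linear": [
    [0, 0, 0.5],
    [0, 0, 2],
    [0, 0, 4],
    [0, 0, 6.5],
    [0, 0, 8.5],
    [-0.8, 1, 9.5],
    [-2, 3, 10],
    [-3.5, 5, 10],
    [-5, 7.1, 10],
    [-6.5, 9.3, 10],
    [-8, 11.4, 10],
    [-9.5, 13.6, 10],
    [-11, 15.7, 10],
    [-12.5, 17.8, 10],
    [-13.6, 19.4, 10],
    [-14.5, 20.7, 10],
    [-15.2, 21.7, 10],
    [-15.5, 22.1, 10],
    [-15.5, 22.1, 10],
    [-15.5, 22.1, 10]
  ],
  "angular": [
    [0, 0, 0],
    [0, 0, 0],
    [0, 0, 0],
    [0, 0, 0],
    [0, 0, 0],
    [0, 0, 0],
    [0, 0, 0],
    [0, 0, 0],
    [0, 0, 0],
    [0, 0, 0],
    [0, 0, 0],
    [0, 0, 0],
    [0, 0, 0],
    [0, 0, 0],
    [0, 0, 0],
    [0, 0, 0],
    [0, 0, 0],
    [0, 0, 0],
    [0, 0, 0],
    [0, 0, 0]
  ]
}}

```text
clock: 13.43
eef_pos: [452.9, 211.7, 63.9]
eef_rot: [[0.0, 1.0, 0.003], [-0.0, 0.003, -1.0], [-1.0, 0.0, 0.0]]
ft_force: [0.5, 0.4, -1.5]
finger_gap: 56.0
```

```bash
python3 look.py w6 gasket aerial; python3 - <<'E'
from h import *
s=bot.camera('scene');save(s,'s6');bot.camera('top')
E
```

```text
t 13.4333 tcp [452.9 211.7  63.9] q [ 0.3  0.5  2.  -0.   0.7  1.9] gap 55.964373471097225 F [ 0.5  0.4 -1.5]
gasket 0.91 [318.6 235.9] [412.2 211.8   0. ]
gasket 0.47 [316.9 197.7] [453.  213.6   0. ]
aerial 0.95 [314.5 195.3] [455.5 216.    0. ]
```

View pics/w6.png

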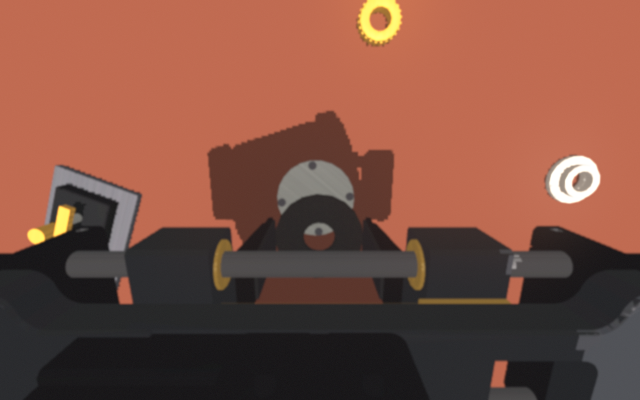

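View pics/s6.png

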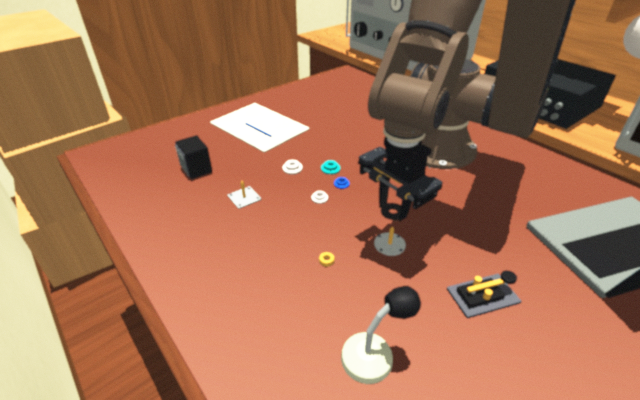

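```bash
python3 - <<'E'
from h import *
np.set_printoptions(precision=1,suppress=True)
d=np.load('pics/w6.npy',allow_pickle=True).item()
c=cv2.resize(d['image'][150:260,240:400],None,fx=5,fy=5,interpolation=cv2.INTER_CUBIC)
cv2.imwrite('pics/w6z.png',cv2.cvtColor((255*(c/255.)**0.6).astype(np.uint8),cv2.COLOR_RGB2BGR))
print(atz(d,(315,199),5),atz(d,(316,197),5),atz(d,(319,237),106))
hsv=cv2.cvtColor(d['image'],cv2.COLOR_RGB2HSV)
m=((hsv[...,1]<90)&(hsv[...,2]>95)).astype(np.uint8); m[:150]=0;m[240:]=0;m[:,:260]=0;m[:,370:]=0
cs,_=cv2.findContours(m,0,cv2.CHAIN_APPROX_NONE);k=max(cs,key=cv2.contourArea)[:,0,:]
W=np.array([atz(d,p,5)[:2] for p in k]); 
# use upper arc
W=W[(k[:,1]<196)]
A=np.c_[2*W,np.ones(len(W))]; x=np.linalg.lstsq(A,(W**2).sum(1),rcond=None)[0]; print('circle',x[:2],np.sqrt(x[2]+x[:2]@x[:2]),len(W))
E
```

```text
[452.9 215.5   5. ] [455.  214.5   5. ] [453.5 211.6 106. ]
circle [466.7 215.3] 28.21709811684683 140
```

View pics/w6z.png

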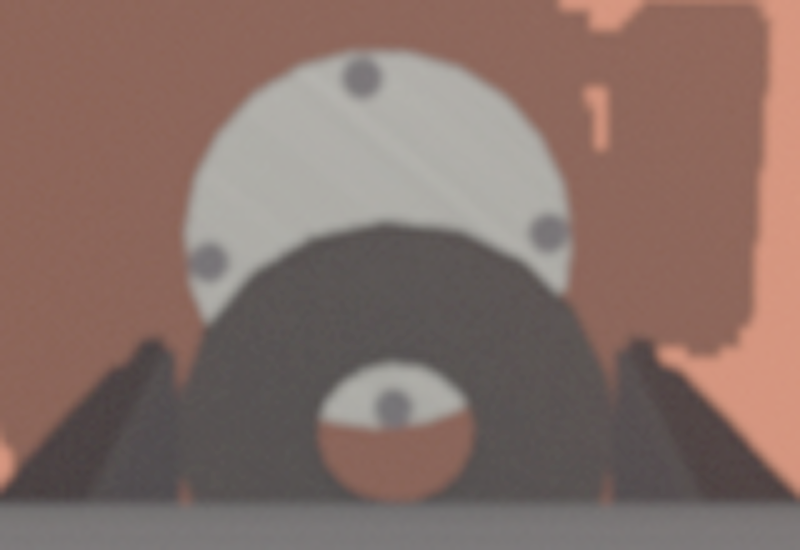

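{"api": "servo_tool", "payload": {
  "hand": [-1, -1, -1, -1, -1, -1],
  "linear": [
    [0, 0.1, -0.8],
    [0, 0.2, -1.8],
    [0, 0.23, -2.7],
    [0, 0.23, -3.3],
    [0, 0.23, -3.5],
    [0, 0.23, -3.5]
  ],
  "angular": [
    [0, 0, 0],
    [0, 0, 0],
    [0, 0, 0],
    [0, 0, 0],
    [0, 0, 0],
    [0, 0, 0]
  ]
}}

```text
clock: 14.18
eef_pos: [452.4, 214.0, 28.0]
eef_rot: [[-0.002, 1.0, 0.003], [-0.001, 0.003, -1.0], [-1.0, -0.002, 0.001]]
ft_force: [-0.8, 0.1, -0.3]
finger_gap: 56.1
```

```bash
cat > zoom.py <<'E'
import sys
from h import *
np.set_printoptions(precision=1,suppress=True)
s=bot.read_state(); print('t',s['clock'],s['eef_pos'],s['finger_gap'],s['ft_force'])
d=bot.camera('wrist'); np.save(f'pics/{sys.argv[1]}.npy',d,allow_pickle=True)
e=bot.camera('scene'); np.save(f'pics/{sys.argv[1]}_s.npy',e,allow_pickle=True)
f=bot.camera('top'); np.save(f'pics/{sys.argv[1]}_t.npy',f,allow_pickle=True)
def z(d,r0,r1,c0,c1,k,g=.6):
    c=cv2.resize(d['image'][r0:r1,c0:c1],None,fx=k,fy=k,interpolation=cv2.INTER_CUBIC); return (255*(c/255.)**g).astype(np.uint8)
a=z(d,150,270,260,380,3.333); p=proj(e,np.array(s['eef_pos'])+[0,0,10]).astype(int)
b=z(e,p[1]-40,p[1]+40,p[0]-40,p[0]+40,5); print('wrist crop x3.333 from col260,row150; scene x5 from',p-40)
cv2.imwrite(f'pics/{sys.argv[1]}.png',cv2.cvtColor(np.hstack([a,b]),cv2.COLOR_RGB2BGR))
E
python3 zoom.py z1
```

```text
t 14.1833 [452.4 214.   28. ] 56.1334128932599 [-0.8  0.1 -0.3]
wrist crop x3.333 from col260,row150; scene x5 from [350 191]
```

View pics/z1.png

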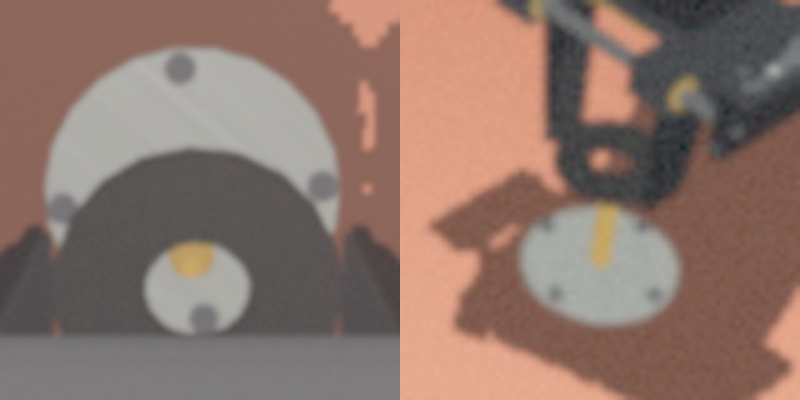

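```bash
python3 - <<'E'
from h import *
np.set_printoptions(precision=1,suppress=True)
d=np.load('pics/z1.npy',allow_pickle=True).item()
f=lambda x,y:(260+x/3.333,150+y/3.333)
print('flange',atz(d,f(192,194),5),'tip',atz(d,f(190,262),57),'hole',atz(d,f(197,287),72))
print([ (proj(d,X)-[260,150])*3.333 for X in ([453,214,5],[453,214,57],[453,214,50],[453,214,72])])
E
```

```text
flange [453.3 215.    5. ] tip [453.9 215.2  57. ] hole [454.4 213.8  72. ]
[array([195.9, 195. ]), array([195.9, 266. ]), array([195.9, 254.3]), array([196., 294.])]
```

{"api": "servo_tool", "payload": {
  "hand": [-1, -1, -1, -1, -1, -1, -1, -1, -1, -1, -1, -1, -1, 0.5, 0.5, 0.5, 0.5, 0.5],
  "linear": [
    [-0.05, 0.1, 0],
    [-0.08, 0.12, -0.2],
    [-0.08, 0.12, -0.8],
    [-0.08, 0.12, -1.6],
    [-0.08, 0.12, -2.4],
    [-0.08, 0.12, -3.2],
    [-0.08, 0.12, -4],
    [-0.08, 0.12, -4.7],
    [-0.08, 0.12, -5.2],
    [-0.08, 0.12, -5.6],
    [-0.08, 0.12, -5.8],
    [-0.08, 0.12, -5.95],
    [-0.08, 0.12, -5.95],
    [-0.08, 0.12, -5.95],
    [-0.08, 0.12, -5.95],
    [-0.08, 0.12, -5.95],
    [-0.08, 0.12, -5.95],
    [-0.08, 0.12, -5.95]
  ],
  "angular": [
    [0, 0, 0],
    [0, 0, 0],
    [0, 0, 0],
    [0, 0, 0],
    [0, 0, 0],
    [0, 0, 0],
    [0, 0, 0],
    [0, 0, 0],
    [0, 0, 0],
    [0, 0, 0],
    [0, 0, 0],
    [0, 0, 0],
    [0, 0, 0],
    [0, 0, 0],
    [0, 0, 0],
    [0, 0, 0],
    [0, 0, 0],
    [0, 0, 0]
  ]
}}

```text
clock: 15.83
eef_pos: [452.1, 215.3, -30.4]
eef_rot: [[0.0, 1.0, 0.003], [0.0, 0.003, -1.0], [-1.0, 0.0, -0.0]]
ft_force: [0.3, 1.6, 0.4]
finger_gap: 71.1
```

```bash
python3 zoom.py z2
```

```text
t 15.8333 [452.1 215.3 -30.4] 71.0516045637632 [0.3 1.6 0.4]
wrist crop x3.333 from col260,row150; scene x5 from [348 209]
```

View pics/z2.png

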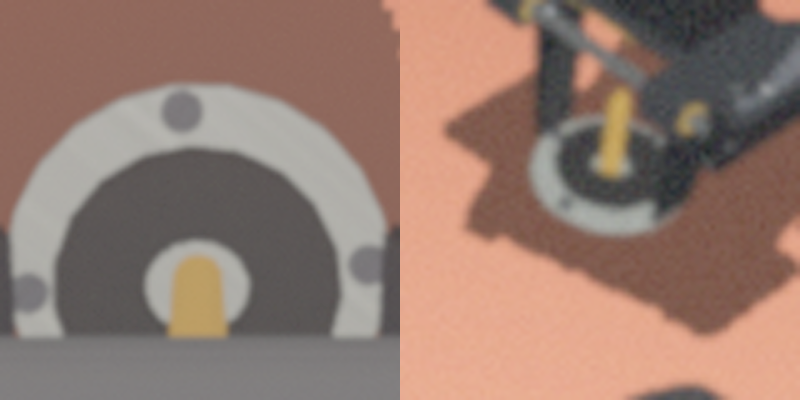

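The gasket lies flat on the flange, centred around the stud. Next is the large bushing.

{"api": "servo_tool", "payload": {
  "hand": [0.6, 0.6, 0.6, 0.6, 0.6, 0.6, 0.6, 0.6, 0.6, 0.6, 0.6, 0.6, 0.6, 0.6, 0.6, 0.6, 0.6, 0.6, 0.6, 0.6],
  "linear": [
    [0, 0, 0.8],
    [0, 0, 3],
    [0, 0, 6],
    [0, 0, 9],
    [0, -1, 11.5],
    [-0.1, -3.5, 13],
    [-0.2, -7, 13],
    [-0.2, -10.5, 13],
    [-0.3, -14, 13],
    [-0.4, -17.5, 13],
    [-0.4, -21, 13],
    [-0.5, -24.5, 13],
    [-0.6, -28, 13],
    [-0.7, -31.5, 12],
    [-0.8, -34.5, 11],
    [-0.8, -37.3, 10],
    [-0.86, -39.5, 9.5],
    [-0.86, -40.7, 9],
    [-0.86, -41, 9],
    [-0.86, -41, 9]
  ],
  "angular": [
    [0, 0, 0],
    [0, 0, 0],
    [0, 0, 0],
    [0, 0, 0],
    [0, 0, 0],
    [0, 0, 0],
    [0, 0, 0],
    [0, 0, 0],
    [0, 0, 0],
    [0, 0, 0],
    [0, 0, 0],
    [0, 0, 0],
    [0, 0, 0],
    [0, 0, 0],
    [0, 0, 0],
    [0, 0, 0],
    [0, 0, 0],
    [0, 0, 0],
    [0, 0, 0],
    [0, 0, 0]
  ]
}}

```text
clock: 17.65
eef_pos: [443.3, -194.8, 59.6]
eef_rot: [[-0.0, 1.0, 0.002], [0.0, 0.002, -1.0], [-1.0, -0.0, -0.0]]
ft_force: [-0.1, 0.9, 0.2]
finger_gap: 76.0
```

```bash
python3 look.py w7 large small; python3 - <<'E'
from fit import *
np.set_printoptions(precision=1,suppress=True)
d=np.load('pics/w7.npy',allow_pickle=True).item()
g=proj(d,[443.4,-194.9,8]);e=blob(d,g,50,'white');print(g,e,atz(d,e[0],4))
E
```

```text
t 17.65 tcp [ 443.3 -194.8   59.6] q [-0.6  0.5  2.  -0.   0.7  1. ] gap 76.02534807004614 F [-0.1  0.9  0.2]
large 0.88 [327.  196.2] [ 446.  -202.8    0. ]
large 0.75 [253.1 276.4] [ 358.4 -125.2    0. ]
small 0.56 [155.1 168.2] [473.3 -37.1   0. ]
[319.  200.8] ((325.44952392578125, 196.17889404296875), (60.282814025878906, 61.637603759765625), 81.87654113769531) [ 447.  -201.1    4. ]
```

View pics/w7.png

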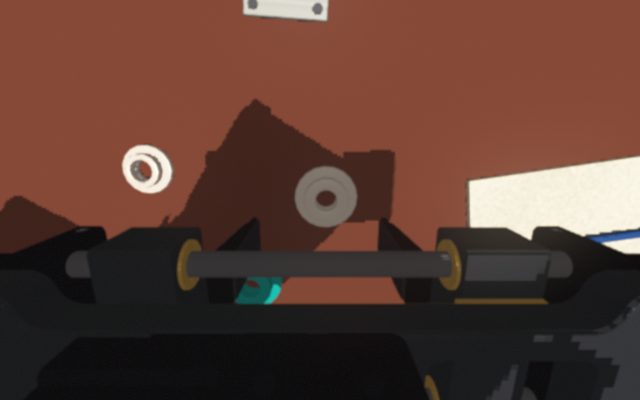

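{"api": "servo_tool", "payload": {
  "hand": [0.4, 0.4, 0.4, 0.4, 0.4, 0.4],
  "linear": [
    [0.15, -0.3, -1],
    [0.28, -0.6, -2.5],
    [0.28, -0.6, -4],
    [0.28, -0.6, -4.8],
    [0.28, -0.6, -5],
    [0.28, -0.6, -5]
  ],
  "angular": [
    [0, 0, 0],
    [0, 0, 0],
    [0, 0, 0],
    [0, 0, 0],
    [0, 0, 0],
    [0, 0, 0]
  ]
}}

```text
clock: 18.3
eef_pos: [446.1, -200.2, 9.0]
eef_rot: [[-0.001, 1.0, 0.003], [0.001, 0.003, -1.0], [-1.0, -0.001, -0.001]]
ft_force: [0.7, -1.0, 0.9]
finger_gap: 66.2
```

```bash
python3 look.py w8 large; python3 - <<'E'
from fit import *
np.set_printoptions(precision=1,suppress=True)
d1=np.load('pics/w7.npy',allow_pickle=True).item()
d=np.load('pics/w8.npy',allow_pickle=True).item()
g=proj(d,[446,-201,8]);e=blob(d,g,55,'white');print(g,e,atz(d,e[0],4))
print(tri([(d1,(325.4,196.2)),(d,e[0])]))
E
```

```text
t 18.3 tcp [ 446.1 -200.2    9. ] q [-0.6  0.6  2.  -0.   0.5  1. ] gap 66.20281852569 F [ 0.7 -1.   0.9]
large 0.73 [319.  214.3] [ 445.8 -200.4    0. ]
large 0.63 [235.8 309.2] [ 357.5 -126.9    0. ]
[319.8 217.1] ((319.82550048828125, 224.30899047851562), (78.70478820800781, 95.09314727783203), 3.9275496006011963) [ 438.7 -201.     4. ]
(array([ 464.4, -200. ,   76.8]), [0.7155741725964979, 0.7155741725964929])
```

View pics/w8.png

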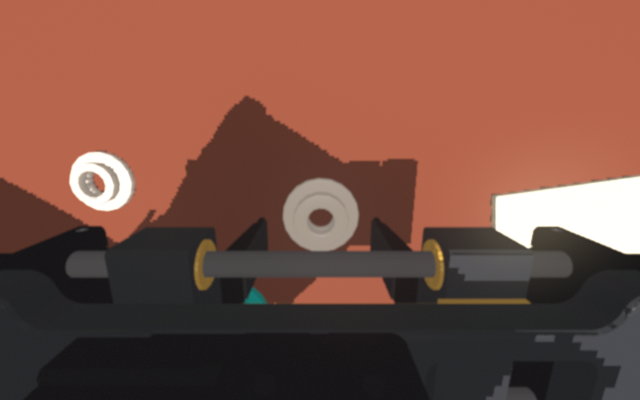

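```bash
python3 - <<'E'
from h import *
a=np.load('pics/w7.npy',allow_pickle=True).item();b=np.load('pics/w8.npy',allow_pickle=True).item()
print(tri([(a,(325.7,196.2)),(b,(320.5,215))]))
E
```

```text
(array([ 448.14358532, -201.39034799,    9.0979517 ]), [0.13162140044424755, 0.1316214004442486])
```

{"api": "servo_tool", "payload": {
  "hand": [0.4, 0.4, 0.4, 0.4, 0.4, 0.4, 0.4, -1, -1, -1, -1, -1, -1, -1, -1, -1, -1],
  "linear": [
    [0, 0, -0.8],
    [0, 0, -1.7],
    [0, 0, -2.5],
    [0, 0, -3.1],
    [0, 0, -3.5],
    [0, 0, -3.7],
    [0, 0, -3.75],
    [0, 0, -3.75],
    [0, 0, -3.75],
    [0, 0, -3.75],
    [0, 0, -3.75],
    [0, 0, -3.75],
    [0, 0, -3.75],
    [0, 0, -3.75],
    [0, 0, -3.75],
    [0, 0, -3.75],
    [0, 0, -3.75]
  ],
  "angular": [
    [0, 0, 0],
    [0, 0, 0],
    [0, 0, 0],
    [0, 0, 0],
    [0, 0, 0],
    [0, 0, 0],
    [0, 0, 0],
    [0, 0, 0],
    [0, 0, 0],
    [0, 0, 0],
    [0, 0, 0],
    [0, 0, 0],
    [0, 0, 0],
    [0, 0, 0],
    [0, 0, 0],
    [0, 0, 0],
    [0, 0, 0]
  ],
  "grip_force": 20
}}

```text
clock: 19.82
eef_pos: [446.3, -200.8, -27.8]
eef_rot: [[0.0, 1.0, 0.003], [-0.0, 0.003, -1.0], [-1.0, 0.0, 0.0]]
ft_force: [-0.1, -0.1, 5.0]
finger_gap: 40.8
```

{"api": "servo_tool", "payload": {
  "hand": [-1, -1, -1, -1, -1, -1, -1, -1, -1, -1, -1, -1, -1, -1, -1, -1, -1, -1, -1, -1],
  "linear": [
    [0, 0, 0.3],
    [0, 0, 1],
    [0, 0, 2.5],
    [0, 0, 4.5],
    [0, 0, 6.5],
    [0, 1, 8],
    [0, 3, 8.7],
    [0.1, 6, 9],
    [0.2, 9.5, 9],
    [0.2, 13, 9],
    [0.3, 16.5, 9],
    [0.3, 20, 9],
    [0.4, 23.5, 9],
    [0.4, 27, 9],
    [0.5, 30.5, 9],
    [0.5, 34, 9],
    [0.58, 37, 9],
    [0.58, 39.5, 9],
    [0.58, 41, 9],
    [0.58, 41.6, 9]
  ],
  "angular": [
    [0, 0, 0],
    [0, 0, 0],
    [0, 0, 0],
    [0, 0, 0],
    [0, 0, 0],
    [0, 0, 0],
    [0, 0, 0],
    [0, 0, 0],
    [0, 0, 0],
    [0, 0, 0],
    [0, 0, 0],
    [0, 0, 0],
    [0, 0, 0],
    [0, 0, 0],
    [0, 0, 0],
    [0, 0, 0],
    [0, 0, 0],
    [0, 0, 0],
    [0, 0, 0],
    [0, 0, 0]
  ]
}}

```text
clock: 21.48
eef_pos: [451.7, 217.2, 62.3]
eef_rot: [[0.0, 1.0, 0.005], [0.0, 0.005, -1.0], [-1.0, 0.0, -0.0]]
ft_force: [-0.1, 0.0, -2.1]
finger_gap: 40.8
```

{"api": "servo_tool", "payload": {
  "hand": [-1, -1, -1, -1],
  "linear": [
    [0, 0, -0.5],
    [0, 0, -1.2],
    [0, 0, -1.5],
    [0, 0, -1.5]
  ],
  "angular": [
    [0, 0, 0],
    [0, 0, 0],
    [0, 0, 0],
    [0, 0, 0]
  ]
}}

```text
clock: 21.82
eef_pos: [451.6, 214.1, 46.0]
eef_rot: [[-0.002, 1.0, 0.001], [-0.001, 0.001, -1.0], [-1.0, -0.002, 0.001]]
ft_force: [0.9, -0.5, -1.6]
finger_gap: 40.8
```

```bash
python3 zoom.py z3
```

```text
t 21.8167 [451.6 214.1  46. ] 40.81949789821134 [ 0.9 -0.5 -1.6]
wrist crop x3.333 from col260,row150; scene x5 from [351 186]
```

View pics/z3.png

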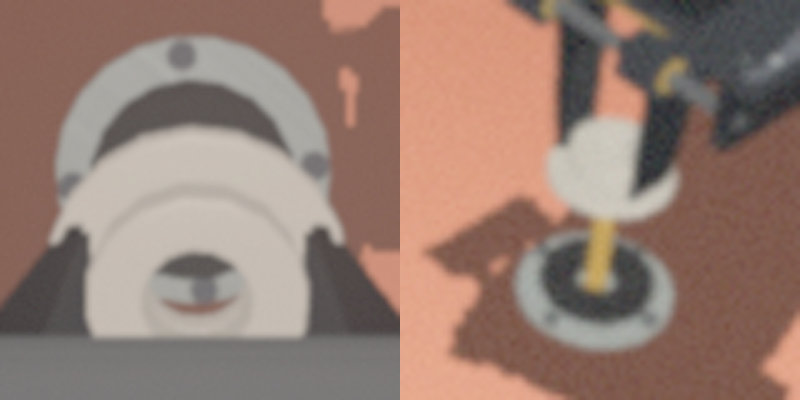

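```bash
python3 - <<'E'
from h import *
np.set_printoptions(precision=1,suppress=True)
d=np.load('pics/z3.npy',allow_pickle=True).item()
f=lambda x,y:(260+x/3.333,150+y/3.333)
zt=46+37.6-9.7+20
print('neck',atz(d,f(197.5,185),zt)-[21,0,0],'hole',atz(d,f(197.5,252),zt)-[10,0,0],'rim',atz(d,f(197,125),zt-12)-[30,0,0])
print('flange bolts',atz(d,f(181,55),5)-[31,0,0],atz(d,f(192,175),5), 'flange top',atz(d,f(192,37),5)-[38,0,0])
E
```

```text
neck [453.6 213.9  93.9] hole [451.9 213.9  93.9] rim [453.  214.   81.9]
flange bolts [455.  218.2   5. ] [452.7 215.2   5. ] flange top [452.8 215.2   5. ]
```

{"api": "servo_tool", "payload": {
  "hand": [-1, -1, -1, -1, -1, -1, -1, -1, -1, -1, -1, -1, -1, -1],
  "linear": [
    [0, 0, 0],
    [0, 0, -0.3],
    [0, 0, -0.8],
    [0, 0, -1.5],
    [0, 0, -2.2],
    [0, 0, -3],
    [0, 0, -3.8],
    [0, 0, -4.5],
    [0, 0, -5.1],
    [0, 0, -5.6],
    [0, 0, -5.9],
    [0, 0, -6.05],
    [0, 0, -6.15],
    [0, 0, -6.15]
  ],
  "angular": [
    [0, 0, 0],
    [0, 0, 0],
    [0, 0, 0],
    [0, 0, 0],
    [0, 0, 0],
    [0, 0, 0],
    [0, 0, 0],
    [0, 0, 0],
    [0, 0, 0],
    [0, 0, 0],
    [0, 0, 0],
    [0, 0, 0],
    [0, 0, 0],
    [0, 0, 0]
  ]
}}

```text
clock: 23.13
eef_pos: [452.1, 215.3, -14.5]
eef_rot: [[0.0, 1.0, 0.003], [-0.0, 0.003, -1.0], [-1.0, 0.0, 0.0]]
ft_force: [1.0, 0.7, -0.8]
finger_gap: 40.8
```

{"api": "servo_tool", "payload": {
  "hand": [-1, -1, -1],
  "linear": [
    [0, 0, -0.05],
    [0, 0, -0.1],
    [0, 0, -0.1]
  ],
  "angular": [
    [0, 0, 0],
    [0, 0, 0],
    [0, 0, 0]
  ]
}}

```text
clock: 23.38
eef_pos: [452.1, 215.3, -15.4]
eef_rot: [[0.0, 1.0, 0.003], [0.0, 0.003, -1.0], [-1.0, 0.0, -0.0]]
ft_force: [-0.4, 0.3, -0.6]
finger_gap: 41.0
```

```bash
python3 zoom.py z4
```

```text
t 23.3833 [452.1 215.3 -15.4] 41.01265769387494 [-0.4  0.3 -0.6]
wrist crop x3.333 from col260,row150; scene x5 from [349 204]
```

View pics/z4.png

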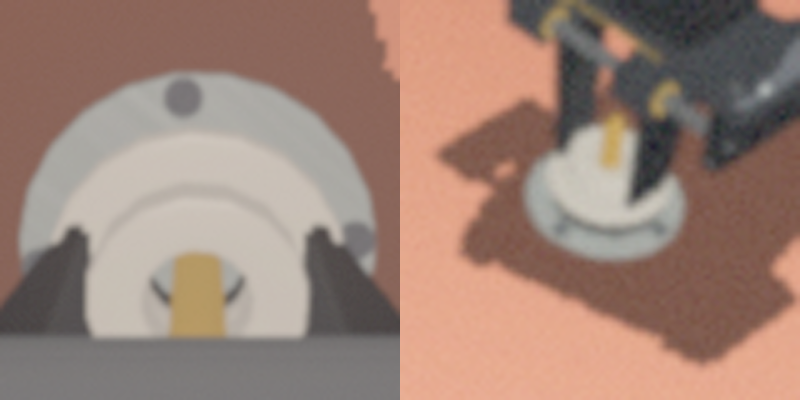

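{"api": "servo_tool", "payload": {
  "hand": [-1, -1, -1],
  "linear": [
    [0, 0, -0.03],
    [0, 0, -0.06],
    [0, 0, -0.06]
  ],
  "angular": [
    [0, 0, 0],
    [0, 0, 0],
    [0, 0, 0]
  ]
}}

```text
clock: 23.78
eef_pos: [452.1, 215.3, -15.8]
eef_rot: [[0.0, 1.0, 0.003], [0.0, 0.003, -1.0], [-1.0, 0.0, -0.0]]
ft_force: [-0.9, 0.4, 4.3]
finger_gap: 41.0
```

{"api": "servo_tool", "payload": {
  "hand": [-1, -1, -1],
  "linear": [
    [0, 0, -0.03],
    [0, 0, -0.06],
    [0, 0, -0.06]
  ],
  "angular": [
    [0, 0, 0],
    [0, 0, 0],
    [0, 0, 0]
  ]
}}

```text
clock: 24.03
eef_pos: [452.1, 215.3, -15.9]
eef_rot: [[0.001, 1.0, 0.003], [0.0, 0.003, -1.0], [-1.0, 0.001, -0.0]]
ft_force: [-2.3, -0.7, 13.2]
finger_gap: 40.7
```

{"api": "servo_tool", "payload": {
  "hand": [-1, 0.4, 0.4, 0.4, 0.4, 0.4, 0.4, 0.4, 0.4, 0.4, 0.4, 0.4, 0.4, 0.4, 0.4, 0.4, 0.4, 0.4, 0.4, 0.4],
  "linear": [
    [0, 0, 0.09],
    [0, 0, 0.09],
    [0, 0, 0.09],
    [0, 0, 0.09],
    [0, 0, 0.09],
    [0, 0, 0.8],
    [0, 0, 2.5],
    [0, 0, 5],
    [0, 0, 7],
    [0.2, -2, 8],
    [0.5, -4.5, 8.5],
    [0.8, -7.5, 8.5],
    [1.1, -11, 8.5],
    [1.4, -14.5, 8.5],
    [1.7, -18, 8.5],
    [2, -21, 8.2],
    [2.25, -23.3, 7.8],
    [2.25, -24.7, 7.5],
    [2.25, -25.1, 7.5],
    [2.25, -25.1, 7.5]
  ],
  "angular": [
    [0, 0, 0],
    [0, 0, 0],
    [0, 0, 0],
    [0, 0, 0],
    [0, 0, 0],
    [0, 0, 0],
    [0, 0, 0],
    [0, 0, 0],
    [0, 0, 0],
    [0, 0, 0],
    [0, 0, 0],
    [0, 0, 0],
    [0, 0, 0],
    [0, 0, 0],
    [0, 0, 0],
    [0, 0, 0],
    [0, 0, 0],
    [0, 0, 0],
    [0, 0, 0],
    [0, 0, 0]
  ]
}}

```text
clock: 25.7
eef_pos: [474.4, -36.4, 58.5]
eef_rot: [[-0.0, 1.0, 0.001], [-0.0, 0.001, -1.0], [-1.0, -0.0, 0.0]]
ft_force: [-0.4, -0.3, 0.4]
finger_gap: 66.6
```

```bash
python3 look.py w9 small large; python3 zoom.py z5
```

```text
t 25.7 tcp [474.4 -36.4  58.5] q [-0.2  0.5  2.  -0.   0.6  1.4] gap 66.64147781610998 F [-0.4 -0.3  0.4]
small 0.95 [323.  285.6] [379.5 -40.9   0. ]
small 0.9 [315.9 201. ] [472.5 -33.5   0. ]
large 0.72 [ 54.2 225. ] [447.2 230.1   0. ]
large 0.47 [402.5 302.2] [ 359.6 -127.     0. ]
t 25.85 [474.5 -34.9  58.6] 66.3596328307559 [-0.8  0.2  0.1]
wrist crop x3.333 from col260,row150; scene x5 from [278 137]
```

View pics/w9.png

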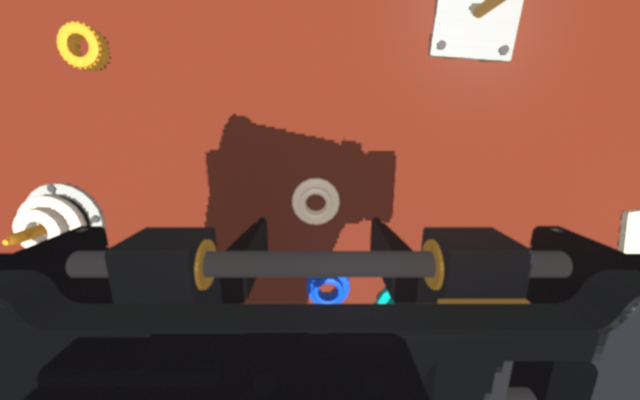

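```bash
python3 - <<'E'
from fit import *
np.set_printoptions(precision=1,suppress=True)
for n in ('w9','z5'):
    d=np.load(f'pics/{n}.npy',allow_pickle=True).item()
    g=proj(d,[474,-35,5]);e=blob(d,g,30,'white');print(g,e,atz(d,e[0],4),atz(d,e[0],8))
E
```

```text
[317.4 200.8] ((315.311767578125, 200.9260711669922), (46.12582015991211, 47.08839797973633), 101.49434661865234) [473.6 -32.9   4. ] [474.7 -33.    8. ]
[319.  200.9] ((317.06982421875, 200.94163513183594), (46.19587326049805, 47.058719635009766), 90.22576904296875) [473.7 -33.2   4. ] [474.7 -33.2   8. ]
```

{"api": "servo_tool", "payload": {
  "hand": [0.2, 0.2, 0.2, 0.2, 0.2, 0.2],
  "linear": [
    [-0.1, 0.2, -1],
    [-0.1, 0.26, -2.5],
    [-0.1, 0.26, -4],
    [-0.1, 0.26, -4.8],
    [-0.1, 0.26, -5],
    [-0.1, 0.26, -5]
  ],
  "angular": [
    [0, 0, 0],
    [0, 0, 0],
    [0, 0, 0],
    [0, 0, 0],
    [0, 0, 0],
    [0, 0, 0]
  ]
}}

```text
clock: 26.5
eef_pos: [473.3, -32.8, 8.0]
eef_rot: [[-0.001, 1.0, 0.003], [0.0, 0.003, -1.0], [-1.0, -0.001, -0.0]]
ft_force: [0.4, 0.1, 0.4]
finger_gap: 57.1
```

```bash
python3 look.py w10 small; python3 - <<'E'
from fit import *
np.set_printoptions(precision=1,suppress=True)
a=np.load('pics/z5.npy',allow_pickle=True).item();d=np.load('pics/w10.npy',allow_pickle=True).item()
g=proj(d,[473.7,-33,5]);e=blob(d,g,33,'white');print(g,e,atz(d,e[0],4)); print(tri([(a,(317.1,200.9)),(d,e[0])]))
E
```

```text
t 26.5 tcp [473.3 -32.8   8. ] q [-0.2  0.5  2.1 -0.   0.5  1.4] gap 57.0970832581067 F [0.4 0.1 0.4]
small 0.92 [330.  315.4] [379.5 -43.1   0. ]
small 0.83 [320.6 215.6] [472.3 -34.2   0. ]
[319.1 215.9] ((319.353759765625, 215.50079345703125), (55.8188591003418, 57.56625747680664), 88.95113372802734) [473.7 -33.2   4. ]
(array([473.9, -33.2,   4.7]), [0.015397889988478913, 0.01539788998846885])
```

View pics/w10.png

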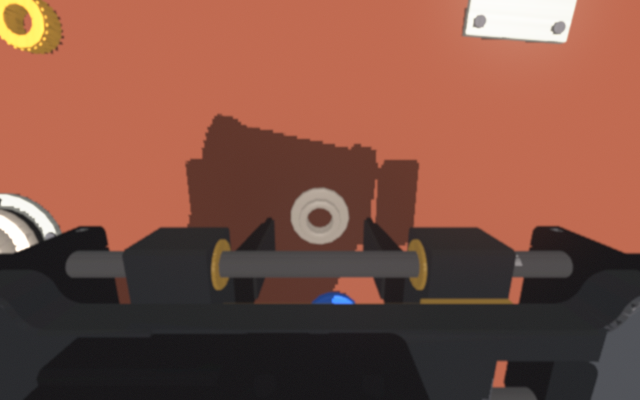

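{"api": "servo_tool", "payload": {
  "hand": [0.2, 0.2, 0.2, 0.2, 0.2, 0.2, 0.2, -1, -1, -1, -1, -1, -1, -1, -1, -1, -1],
  "linear": [
    [0, 0, -0.8],
    [0, 0, -1.7],
    [0, 0, -2.5],
    [0, 0, -3.1],
    [0, 0, -3.5],
    [0, 0, -3.68],
    [0, 0, -3.7],
    [0, 0, -3.7],
    [0, 0, -3.7],
    [0, 0, -3.7],
    [0, 0, -3.7],
    [0, 0, -3.7],
    [0, 0, -3.7],
    [0, 0, -3.7],
    [0, 0, -3.7],
    [0, 0, -3.7],
    [0, 0, -3.7]
  ],
  "angular": [
    [0, 0, 0],
    [0, 0, 0],
    [0, 0, 0],
    [0, 0, 0],
    [0, 0, 0],
    [0, 0, 0],
    [0, 0, 0],
    [0, 0, 0],
    [0, 0, 0],
    [0, 0, 0],
    [0, 0, 0],
    [0, 0, 0],
    [0, 0, 0],
    [0, 0, 0],
    [0, 0, 0],
    [0, 0, 0],
    [0, 0, 0]
  ],
  "grip_force": 20
}}

```text
clock: 28.02
eef_pos: [473.6, -33.1, -28.6]
eef_rot: [[0.0, 1.0, 0.003], [-0.0, 0.003, -1.0], [-1.0, 0.0, 0.0]]
ft_force: [-1.1, 0.1, 4.9]
finger_gap: 31.1
```

{"api": "servo_tool", "payload": {
  "hand": [-1, -1, -1, -1, -1, -1, -1, -1, -1, -1, -1, -1, -1, -1, -1, -1, -1, -1, -1, -1],
  "linear": [
    [0, 0, 0.3],
    [0, 0, 1],
    [0, 0, 2.5],
    [0, 0, 4.5],
    [0, 0, 6.5],
    [-0.1, 1, 8],
    [-0.3, 3, 8.7],
    [-0.5, 5.5, 9],
    [-0.8, 8.5, 9],
    [-1, 11.5, 9],
    [-1.3, 14.5, 9],
    [-1.5, 17.5, 9],
    [-1.8, 20.2, 9],
    [-2, 22.5, 8.8],
    [-2.15, 24, 8.3],
    [-2.15, 24.7, 7.8],
    [-2.15, 24.84, 7.5],
    [-2.15, 24.84, 7.5],
    [-2.15, 24.84, 7.5],
    [-2.15, 24.84, 7.5]
  ],
  "angular": [
    [0, 0, 0],
    [0, 0, 0],
    [0, 0, 0],
    [0, 0, 0],
    [0, 0, 0],
    [0, 0, 0],
    [0, 0, 0],
    [0, 0, 0],
    [0, 0, 0],
    [0, 0, 0],
    [0, 0, 0],
    [0, 0, 0],
    [0, 0, 0],
    [0, 0, 0],
    [0, 0, 0],
    [0, 0, 0],
    [0, 0, 0],
    [0, 0, 0],
    [0, 0, 0],
    [0, 0, 0]
  ]
}}

```text
clock: 29.68
eef_pos: [452.2, 214.4, 46.4]
eef_rot: [[-0.0, 1.0, 0.002], [-0.0, 0.002, -1.0], [-1.0, -0.0, 0.0]]
ft_force: [-0.2, -0.1, 0.3]
finger_gap: 31.1
```

```bash
python3 zoom.py z6
```

```text
t 29.6833 [452.2 214.4  46.4] 31.128583076645086 [-0.2 -0.1  0.3]
wrist crop x3.333 from col260,row150; scene x5 from [351 186]
```

View pics/z6.png

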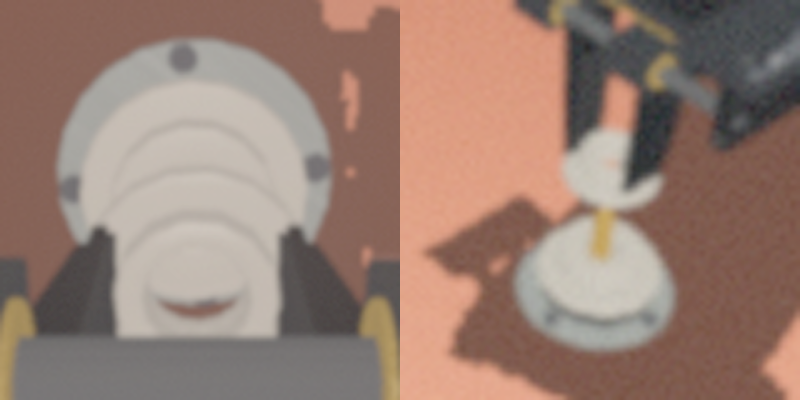

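```bash
python3 - <<'E'
from h import *
np.set_printoptions(precision=1,suppress=True)
d=np.load('pics/z6.npy',allow_pickle=True).item()
f=lambda x,y:(260+x/3.333,150+y/3.333)
print('rim',atz(d,f(197.5,168),82.2)-[23,0,0],'neck',atz(d,f(197.5,216),91.2)-[16,0,0],'largerim',atz(d,f(194,81),20)-[30,0,0],'flange',atz(d,f(193,39),5)-[38,0,0],'stud?')
E
```

```text
rim [452.2 214.2  82.2] neck [452.4 214.2  91.2] largerim [452. 215.  20.] flange [452.9 215.3   5. ] stud?
```

{"api": "servo_tool", "payload": {
  "hand": [-1, -1, -1, -1, -1, -1, -1, -1, -1, -1, -1],
  "linear": [
    [0.03, 0, 0],
    [0.03, 0, -0.3],
    [0.03, 0, -0.8],
    [0.03, 0, -1.5],
    [0.03, 0, -2.2],
    [0.03, 0, -2.9],
    [0.03, 0, -3.5],
    [0.03, 0, -3.85],
    [0.03, 0, -4.1],
    [0.03, 0, -4.2],
    [0.03, 0, -4.2]
  ],
  "angular": [
    [0, 0, 0],
    [0, 0, 0],
    [0, 0, 0],
    [0, 0, 0],
    [0, 0, 0],
    [0, 0, 0],
    [0, 0, 0],
    [0, 0, 0],
    [0, 0, 0],
    [0, 0, 0],
    [0, 0, 0]
  ]
}}

```text
clock: 30.75
eef_pos: [452.3, 215.3, 4.1]
eef_rot: [[-0.0, 1.0, 0.003], [-0.0, 0.003, -1.0], [-1.0, -0.0, 0.0]]
ft_force: [0.5, 0.3, -0.3]
finger_gap: 31.1
```

```bash
python3 zoom.py z7
```

```text
t 30.75 [452.3 215.3   4.1] 31.081949429857637 [ 0.5  0.3 -0.3]
wrist crop x3.333 from col260,row150; scene x5 from [350 199]
```

View pics/z7.png

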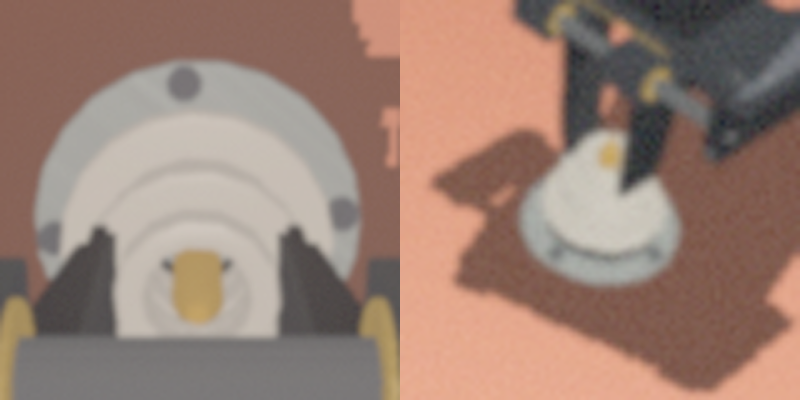

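{"api": "servo_tool", "payload": {
  "hand": [-1, -1, -1],
  "linear": [
    [0, 0, -0.03],
    [0, 0, -0.07],
    [0, 0, -0.07]
  ],
  "angular": [
    [0, 0, 0],
    [0, 0, 0],
    [0, 0, 0]
  ]
}}

```text
clock: 31.15
eef_pos: [452.4, 215.3, 3.6]
eef_rot: [[0.0, 1.0, 0.003], [-0.0, 0.003, -1.0], [-1.0, 0.0, 0.0]]
ft_force: [0.7, 0.7, -0.7]
finger_gap: 31.3
```

{"api": "servo_tool", "payload": {
  "hand": [-1, -1, -1],
  "linear": [
    [0, 0, -0.03],
    [0, 0, -0.05],
    [0, 0, -0.05]
  ],
  "angular": [
    [0, 0, 0],
    [0, 0, 0],
    [0, 0, 0]
  ]
}}

```text
clock: 31.4
eef_pos: [452.4, 215.3, 3.4]
eef_rot: [[0.0, 1.0, 0.003], [0.0, 0.003, -1.0], [-1.0, 0.0, -0.0]]
ft_force: [-0.9, -0.6, 6.4]
finger_gap: 31.3
```

{"api": "servo_tool", "payload": {
  "hand": [-1, -1, -1],
  "linear": [
    [0, 0, -0.03],
    [0, 0, -0.05],
    [0, 0, -0.05]
  ],
  "angular": [
    [0, 0, 0],
    [0, 0, 0],
    [0, 0, 0]
  ]
}}

```text
clock: 31.65
eef_pos: [452.4, 215.3, 3.3]
eef_rot: [[0.001, 1.0, 0.003], [0.0, 0.003, -1.0], [-1.0, 0.001, -0.0]]
ft_force: [-2.3, -0.6, 11.9]
finger_gap: 31.0
```

{"api": "servo_tool", "payload": {
  "hand": [-1, 0.0, 0.0, 0.0, 0.0, 0.2, 0.2, 0.2, 0.2, 0.2, 0.2, 0.2, 0.2, 0.2, 0.2, 0.2, 0.2],
  "linear": [
    [0, 0, 0.08],
    [0, 0, 0.08],
    [0, 0, 0.08],
    [0, 0, 0.08],
    [0, 0, 0.08],
    [0, 0, 0.8],
    [0, 0, 2.5],
    [0, 0, 4.5],
    [1, -0.3, 5.5],
    [3, -1, 6],
    [6, -2, 6],
    [9, -3, 6],
    [12, -4.1, 6],
    [14.3, -5, 5.7],
    [15.6, -5.5, 5.5],
    [15.8, -5.5, 5.5],
    [15.8, -5.5, 5.5]
  ],
  "angular": [
    [0, 0, 0],
    [0, 0, 0],
    [0, 0, 0],
    [0, 0, 0],
    [0, 0, 0],
    [0, 0, 0],
    [0, 0, 0],
    [0, 0, 0],
    [0, 0, 0],
    [0, 0, 0],
    [0, 0, 0],
    [0, 0, 0],
    [0, 0, 0],
    [0, 0, 0],
    [0, 0, 0],
    [0, 0, 0],
    [0, 0, 0]
  ]
}}

```text
clock: 33.07
eef_pos: [610.3, 160.0, 57.5]
eef_rot: [[-0.001, 1.0, 0.002], [-0.0, 0.002, -1.0], [-1.0, -0.001, 0.0]]
ft_force: [-0.4, 1.4, -0.2]
finger_gap: 57.0
```

```bash
python3 look.py w11 nut; python3 - <<'E'
from fit import *
np.set_printoptions(precision=1,suppress=True)
d=np.load('pics/w11.npy',allow_pickle=True).item()
g=proj(d,[610,160,7]);e=blob(d,g,40,'brass');print(g,e,atz(d,e[0],7))
E
```

```text
t 33.0667 tcp [610.3 160.   57.5] q [ 0.2  0.6  1.7 -0.   0.9  1.7] gap 56.989354220781 F [-0.4  1.4 -0.2]
nut 0.61 [318.3 200.4] [609.2 160.5   0. ]
[318.8 201.5] ((316.5592041015625, 203.368408203125), (34.34779357910156, 34.696651458740234), 107.81600952148438) [608.1 162.2   7. ]
```

View pics/w11.png

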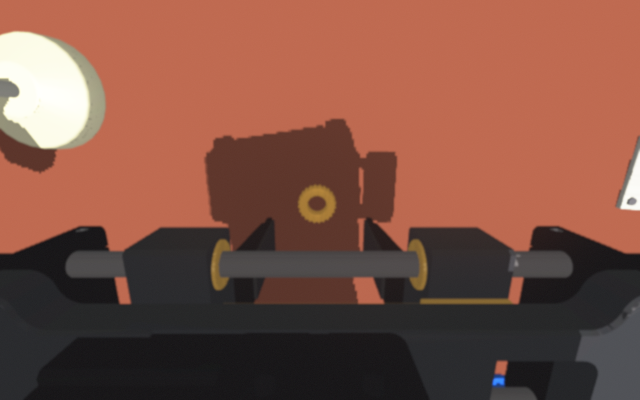

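{"api": "servo_tool", "payload": {
  "hand": [0.1, 0.1, 0.1, 0.1, 0.1, 0.1],
  "linear": [
    [-0.1, 0.15, -1],
    [-0.2, 0.15, -2.5],
    [-0.2, 0.15, -4],
    [-0.2, 0.15, -4.8],
    [-0.2, 0.15, -5],
    [-0.2, 0.15, -5]
  ],
  "angular": [
    [0, 0, 0],
    [0, 0, 0],
    [0, 0, 0],
    [0, 0, 0],
    [0, 0, 0],
    [0, 0, 0]
  ]
}}

```text
clock: 33.67
eef_pos: [607.7, 162.0, 7.1]
eef_rot: [[-0.001, 1.0, 0.003], [-0.0, 0.003, -1.0], [-1.0, -0.001, 0.0]]
ft_force: [-0.3, 0.1, -0.8]
finger_gap: 52.0
```

```bash
python3 look.py w12 nut; python3 - <<'E'
from fit import *
np.set_printoptions(precision=1,suppress=True)
a=np.load('pics/w11.npy',allow_pickle=True).item()
d=np.load('pics/w12.npy',allow_pickle=True).item()
g=proj(d,[608,162,7]);e=blob(d,g,45,'brass');print(g,e,atz(d,e[0],7)); print(tri([(a,(316.6,203.4)),(d,e[0])]))
E
```

```text
t 33.6667 tcp [607.7 162.    7.1] q [ 0.2  0.7  1.7 -0.   0.8  1.7] gap 52.01501778634288 F [-0.3  0.1 -0.8]
nut 0.64 [319.5 214.2] [608.2 161.5  -0. ]
[318.9 217.1] ((318.88018798828125, 216.79217529296875), (43.16169738769531, 43.520938873291016), 87.19947814941406) [608.3 162.    7. ]
(array([607.3, 162.1,   4. ]), [0.07763225506719877, 0.07763225506729132])
```

View pics/w12.png

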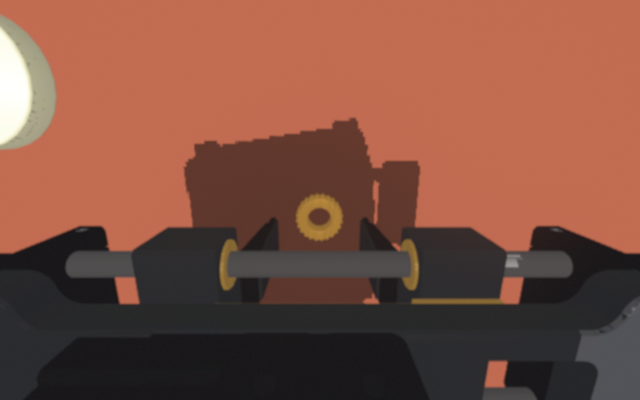

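{"api": "servo_tool", "payload": {
  "hand": [0.1, 0.1, 0.1, 0.1, 0.1, 0.1, 0.1, -1, -1, -1, -1, -1, -1, -1, -1],
  "linear": [
    [0, 0, -0.8],
    [0, 0, -1.8],
    [0, 0, -2.7],
    [0, 0, -3.4],
    [0, 0, -3.9],
    [0, 0, -4.1],
    [0, 0, -4.1],
    [0, 0, -4.1],
    [0, 0, -4.1],
    [0, 0, -4.1],
    [0, 0, -4.1],
    [0, 0, -4.1],
    [0, 0, -4.1],
    [0, 0, -4.1],
    [0, 0, -4.1]
  ],
  "angular": [
    [0, 0, 0],
    [0, 0, 0],
    [0, 0, 0],
    [0, 0, 0],
    [0, 0, 0],
    [0, 0, 0],
    [0, 0, 0],
    [0, 0, 0],
    [0, 0, 0],
    [0, 0, 0],
    [0, 0, 0],
    [0, 0, 0],
    [0, 0, 0],
    [0, 0, 0],
    [0, 0, 0]
  ],
  "grip_force": 20
}}

```text
clock: 35.02
eef_pos: [608.5, 161.8, -33.1]
eef_rot: [[0.001, 1.0, 0.003], [-0.0, 0.003, -1.0], [-1.0, 0.001, 0.0]]
ft_force: [-0.5, 0.2, 4.9]
finger_gap: 33.2
```

{"api": "servo_tool", "payload": {
  "hand": [-1, -1, -1, -1, -1, -1, -1, -1, -1, -1, -1, -1, -1, -1, -1, -1, -1, -1],
  "linear": [
    [0, 0, 0.3],
    [0, 0, 1],
    [0, 0, 2.5],
    [0, 0, 4.5],
    [0, 0, 6.5],
    [-0.5, 0.2, 8],
    [-1.5, 0.5, 8.7],
    [-3.5, 1.2, 9],
    [-6, 2, 9],
    [-8.5, 2.9, 9],
    [-11, 3.8, 9],
    [-13.2, 4.5, 8.8],
    [-14.7, 5.1, 8.3],
    [-15.4, 5.3, 7.8],
    [-15.59, 5.35, 7.5],
    [-15.59, 5.35, 7.5],
    [-15.59, 5.35, 7.5],
    [-15.59, 5.35, 7.5]
  ],
  "angular": [
    [0, 0, 0],
    [0, 0, 0],
    [0, 0, 0],
    [0, 0, 0],
    [0, 0, 0],
    [0, 0, 0],
    [0, 0, 0],
    [0, 0, 0],
    [0, 0, 0],
    [0, 0, 0],
    [0, 0, 0],
    [0, 0, 0],
    [0, 0, 0],
    [0, 0, 0],
    [0, 0, 0],
    [0, 0, 0],
    [0, 0, 0],
    [0, 0, 0]
  ]
}}

```text
clock: 36.52
eef_pos: [453.2, 215.1, 41.5]
eef_rot: [[0.0, 1.0, 0.002], [0.0, 0.002, -1.0], [-1.0, 0.0, -0.0]]
ft_force: [0.2, -0.2, -0.7]
finger_gap: 33.2
```

```bash
python3 zoom.py z8
```

```text
t 36.5167 [453.2 215.1  41.5] 33.23120310004598 [ 0.2 -0.2 -0.7]
wrist crop x3.333 from col260,row150; scene x5 from [351 187]
```

View pics/z8.png

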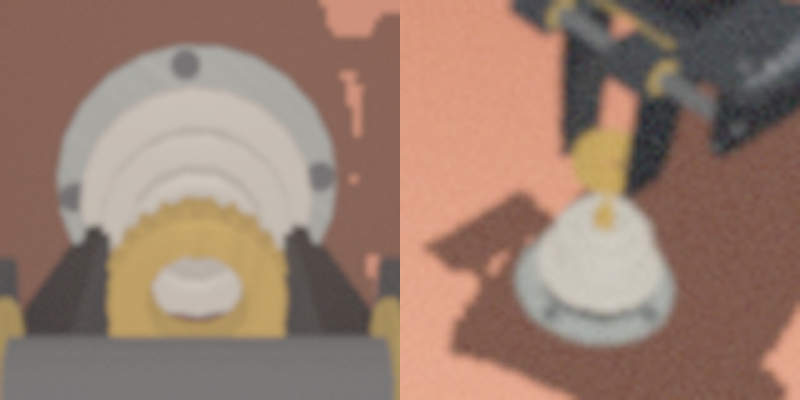

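```bash
python3 - <<'E'
from h import *
np.set_printoptions(precision=1,suppress=True)
d=np.load('pics/z8.npy',allow_pickle=True).item()
f=lambda x,y:(260+x/3.333,150+y/3.333)
print('bot',atz(d,f(197.5,199),77)-[17.5,0,0],'hole',atz(d,f(197.5,257),89)-[9,0,0],'top',atz(d,f(197.5,218),89)-[17.5,0,0],'largerim',atz(d,f(195,87),20)-[30,0,0],'flange',atz(d,f(195,44),5)-[38,0,0])
E
```

```text
bot [452.4 214.8  77. ] hole [453.4 214.8  89. ] top [452.3 214.8  89. ] largerim [452.3 215.4  20. ] flange [453.3 215.4   5. ]
```

{"api": "servo_tool", "payload": {
  "hand": [-1, -1, -1, -1, -1, -1, -1, -1, -1],
  "linear": [
    [0, 0.02, 0],
    [0, 0.02, -0.3],
    [0, 0.02, -0.8],
    [0, 0.02, -1.3],
    [0, 0.02, -1.8],
    [0, 0.02, -2.2],
    [0, 0.02, -2.45],
    [0, 0.02, -2.55],
    [0, 0.02, -2.55]
  ],
  "angular": [
    [0, 0, 0],
    [0, 0, 0],
    [0, 0, 0],
    [0, 0, 0],
    [0, 0, 0],
    [0, 0, 0],
    [0, 0, 0],
    [0, 0, 0],
    [0, 0, 0]
  ]
}}

```text
clock: 37.42
eef_pos: [452.3, 215.4, 15.7]
eef_rot: [[-0.001, 1.0, 0.003], [-0.0, 0.003, -1.0], [-1.0, -0.001, 0.0]]
ft_force: [0.3, 0.6, -0.3]
finger_gap: 33.0
```

```bash
python3 zoom.py z9
```

```text
t 37.4167 [452.3 215.4  15.7] 33.02144320940254 [ 0.3  0.6 -0.3]
wrist crop x3.333 from col260,row150; scene x5 from [350 195]
```

View pics/z9.png

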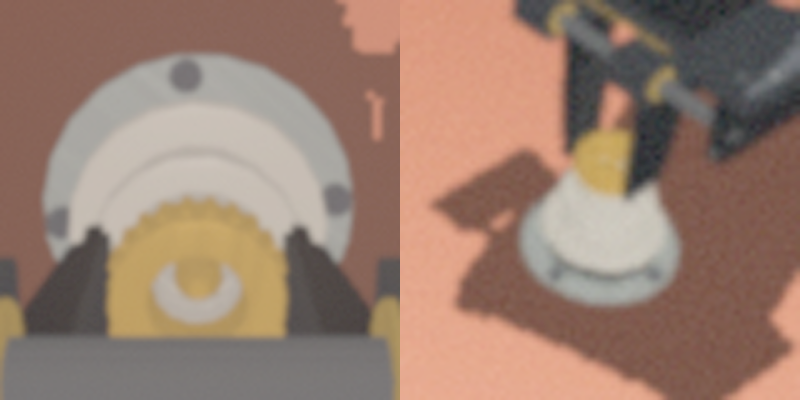

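{"api": "servo_tool", "payload": {
  "hand": [-1, -1, -1],
  "linear": [
    [0, 0, -0.04],
    [0, 0, -0.08],
    [0, 0, -0.08]
  ],
  "angular": [
    [0, 0, 0],
    [0, 0, 0],
    [0, 0, 0]
  ]
}}

```text
clock: 37.82
eef_pos: [452.4, 215.5, 15.3]
eef_rot: [[0.0, 1.0, 0.003], [-0.0, 0.003, -1.0], [-1.0, 0.0, 0.0]]
ft_force: [0.0, -0.3, -1.4]
finger_gap: 33.0
```

{"api": "servo_tool", "payload": {
  "hand": [-1, -1, -1],
  "linear": [
    [0, 0, -0.03],
    [0, 0, -0.06],
    [0, 0, -0.06]
  ],
  "angular": [
    [0, 0, 0],
    [0, 0, 0],
    [0, 0, 0]
  ]
}}

```text
clock: 38.07
eef_pos: [452.5, 215.5, 14.9]
eef_rot: [[0.0, 1.0, 0.003], [0.0, 0.003, -1.0], [-1.0, 0.0, 0.0]]
ft_force: [-0.2, 1.5, 3.9]
finger_gap: 32.5
```

{"api": "servo_tool", "payload": {
  "hand": [-1, -1, -1],
  "linear": [
    [0, 0, -0.03],
    [0, 0, -0.05],
    [0, 0, -0.05]
  ],
  "angular": [
    [0, 0, 0],
    [0, 0, 0],
    [0, 0, 0]
  ]
}}

```text
clock: 38.32
eef_pos: [452.6, 215.5, 14.8]
eef_rot: [[0.001, 1.0, 0.003], [0.0, 0.003, -1.0], [-1.0, 0.001, -0.0]]
ft_force: [-3.4, -1.5, 11.4]
finger_gap: 32.8
```

{"api": "servo_tool", "payload": {
  "hand": [-1, 0.0, 0.0, 0.0, 0.0, 0.0],
  "linear": [
    [0, 0, 0.06],
    [0, 0, 0.06],
    [0, 0, 0.06],
    [0, 0, 0.06],
    [0, 0, 0.06],
    [0, 0, 0.06]
  ],
  "angular": [
    [0, 0, 0],
    [0, 0, 0],
    [0, 0, 0],
    [0, 0, 0],
    [0, 0, 0],
    [0, 0, 0]
  ]
}}

```text
clock: 38.82
eef_pos: [452.4, 215.5, 14.6]
eef_rot: [[-0.0, 1.0, 0.003], [-0.0, 0.003, -1.0], [-1.0, -0.0, 0.0]]
ft_force: [-0.2, 0.7, -0.9]
finger_gap: 47.4
```

{"api": "servo_tool", "payload": {
  "hand": [0.0, 0.0, 0.0, 0.0, 0.0, 0.0, 0.0, 0.0, 0.0, 0.0, 0.0],
  "linear": [
    [0, 0, 0.5],
    [0, 0, 1.5],
    [0, 0, 3.5],
    [0, 0, 6],
    [0, 0, 8],
    [0, -2, 9],
    [0, -5, 9],
    [0, -8, 9],
    [0, -10, 9],
    [0, -11, 9],
    [0, -11, 9]
  ],
  "angular": [
    [0, 0, 0],
    [0, 0, 0],
    [0, 0, 0],
    [0, 0, 0],
    [0, 0, 0],
    [0, 0, 0],
    [0, 0, 0],
    [0, 0, 0],
    [0, 0, 0],
    [0, 0, 0],
    [0, 0, 0]
  ]
}}

```text
clock: 39.73
eef_pos: [452.7, 104.2, 105.5]
eef_rot: [[0.001, 1.0, 0.0], [-0.0, 0.0, -1.0], [-1.0, 0.001, 0.0]]
ft_force: [-0.3, 0.7, 0.0]
finger_gap: 47.8
```

```bash
python3 look.py w13 nut aerial; python3 - <<'E'
from h import *
np.set_printoptions(precision=1,suppress=True)
d=bot.camera('scene'); t=bot.camera('top'); w=bot.camera('wrist')
z=lambda d,r,c,n,k:cv2.resize(d['image'][r-n:r+n,c-n:c+n],(400,400),interpolation=cv2.INTER_CUBIC)
p=proj(w,[452,215,40]).astype(int); print(p)
r=min(max(p[1],60),330); c=min(max(p[0],60),580)
cv2.imwrite('pics/f1.png',cv2.cvtColor(np.hstack([z(d,230,390,40,0),z(w,r,c,60,0)]),cv2.COLOR_RGB2BGR)); save(d,'f2'); save(t,'f3')
o={}
for q in ['key','mic','speaker','earth','nut']:
  for n,im in (('scene',d),('top',t)):
    for x in bot.spot_point(q,im)[:1]: print(q,n,round(x['p'],2),np.array(x['position']))
E
```

```text
t 39.7333 tcp [452.7 104.2 105.5] q [ 0.1  0.4  2.  -0.   0.8  1.7] gap 47.7725273889245 F [-0.3  0.7  0. ]
nut 0.75 [208.  200.4] [439.2 232.6   0. ]
[210 197]
key scene 0.82 [482.4 297.5]
key top 0.73 [170.5 247.7]
mic scene 0.75 [367.9 360.4]
mic top 0.89 [192.2 146.4]
speaker scene 0.91 [195. 169.]
speaker top 0.97 [450.9 158. ]
earth scene 0.64 [241.4 195.1]
earth top 0.56 [379.4 170. ]
nut scene 0.65 [392.6 230.9]
```

View pics/f1.png

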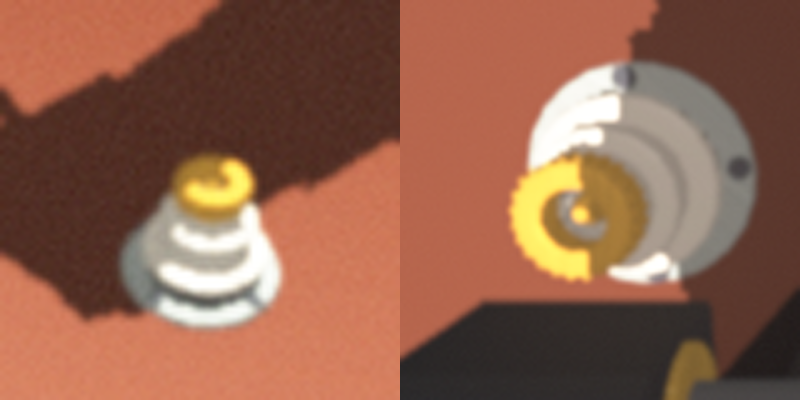

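View pics/f2.png

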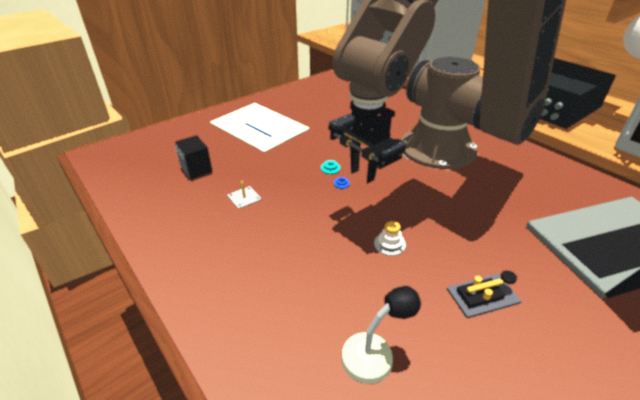

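The picture shows the full stack upright on the round flange at about (391,238), with the stud tip centred in the nut's hole. The bystanders and the earth plate are where they were, so I hand in.

```bash
python3 -c "
from rig import bot
print(bot.read_state()['clock'],bot.sign_off())"
```

```text
the job is handed in; nothing more can be done
40.5333 None
```

I built up the aerial terminal on the round flange in the order asked: gasket, large white bushing, small white bushing, brass nut. Each part kept the way up it lay. I handed in at 40.5 s, with the gripper open and clear of the stack.

**Fingertip height:** the text's fingertip position did not match what I found. The fingertips sit about 38 mm behind the reported TCP. My first grasp on the gasket closed on nothing because of this. I found the true height by lowering the fingers onto the table (34 N at most), and used that offset from then on.

**Placing:** I lowered both bushings and the nut until I felt 11–13 N of contact, eased off about 1 mm, then opened the gripper. The contact heights matched the stack heights in the text to within about 0.5 mm. The gasket I released about 0.5 mm above the flange, and the next picture showed it lying flat.

**Last checks:**
- The final pictures show the stack upright, with the stud tip in the nut's hole.
- The earth plate is bare, and the turquoise and blue look-alikes were not used.
- The key, microphone and loudspeaker are within about 3 pixels of where the networks first found them, which is their normal scatter.
- In that final check the network did not find the nut in the top view. The scene and wrist cameras both show it on the stud.

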